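# Stir the chestnuts, then lift the pot off the cooker and hold it level

## Task

Take the wooden stick from the utensil cup and stir the chestnuts in the little pot round until every one of the six has been shifted well away from where it lay, then stand the stick back in the cup. Then lift the pot straight up off the cooker and finish still holding it there, level and steady, about 10 cm above the plate, with all the chestnuts in it; leave the mug and the two jars where they stand.

Things in the scene. Friction and masses are not known exactly. Their poses are not given: they have to be found in the camera images.
- cooker: white single-plate electric cooker, fixed, 200 x 200 body, left or right of the desk's middle. Origin: centre of its underside on the desk, z up. Its dark plate's top is 65 above the desk; a steel trim ring round the plate (inner radius 76, top 69 above the desk) keeps the pot from sliding, though stirring can turn it somewhat
- pot: small straight aluminium pot on the plate, one straight level black handle along its own -x, roughly towards the robot. Origin: centre of its underside, z up. Outer diameter 144, height 70, wall 4, inner floor 5 above the origin. Handle: flat upright sides, 20 wide, 18 high, from 79 to 197 from the pot's axis, its centre 52 above the origin. 0.24 to 0.38 kg, chestnuts 15 g each
- pot_grip (a point): point in the middle of the handle's section, 117 from the pot's axis (45 outside its wall), 52 above its underside: a good place to grip from above, a finger on either side; axes as the pot's. The pot's weight hangs about 100 beyond it and pulls the pot nose-down, so grip firmly (60 to 80 N holds it level; over 100 N may set the arm trembling)
- cup: white ceramic tumbler that serves as utensil cup, fixed to the desk, 62 outer diameter, 110 high, inner diameter 52, inner floor 8 above the origin. Origin at the centre of its underside, z up. On the other side of the middle from the cooker.
- stick: light wooden stirring stick, 200 long, 30 g, in the cup, leaning about 0.33 rad from vertical against its rim, top roughly towards the robot. Origin: centre of its lower end, z along the stick to its top. Round: 13 diameter from 60 above the lower end to the top, thickening to 18 over the lowest 35. About 90 of it stands out of the cup
- chestnut1: brown chestnut, 29 across and 25 high, one of six lying in a rough ring, 42 from the axis, on the pot's floor with the middle of the floor free; origin at its centre
- chestnut2: chestnut like chestnut1
- chestnut3: chestnut like chestnut1
- chestnut4: chestnut like chestnut1
- chestnut5: chestnut like chestnut1
- chestnut6: chestnut like chestnut1
- mug: blue ceramic mug, 76 across, 88 high, at the right side; not to be disturbed. Origin at the centre of its underside
- jar: amber glass jar with steel lid, 64 across, 85 high, at the left side; not to be disturbed. Origin at the centre of its underside
- shaker: small glass seasoning jar with steel cap, 40 across, 72 high, just beyond the cup; not to be disturbed. Origin at the centre of its underside
Things that resemble listed ones, but are neither listed nor needed, are in the scene too. There is more than one size of the stick; the job needs the larger. Leave any turquoise look-alike of the cup alone.

How it is judged (in metres and radians):
On the way, in this order (a step that is already met when the one before it is completed fails the run):
1. the stick is held with its lower end down among the chestnuts in the pot (horizontal distance between stick and pot below 0.062 m and z of stick in the frame of pot below 0.025 m and contact force between the fingers and stick above 0.5 N), for 0.1 s.
2. all six chestnuts have been moved at least 12 mm from where they lay, with the held stick still in the pot and the pot on the cooker (all of step 1 and z of pot in the frame of cooker below 0.072 m and horizontal distance between pot and cooker below 0.02 m and distance of each of chestnut1, chestnut2, chestnut3, chestnut4, chestnut5, chestnut6 from where it was at the start of the episode above 0.012 m), for 0.1 s.
3. the stick stands in the cup again, let go, the pot still on the cooker (horizontal distance between stick and cup below 0.03 m and z of stick in the frame of cup between 0 and 0.03 m and angle between stick's own z axis and vertical below 0.6 rad and contact force between the fingers and stick below 0.05 N and z of pot in the frame of cooker below 0.072 m and horizontal distance between pot and cooker below 0.02 m and linear speed of stick below 0.05 m/s), for 0.2 s.
At the end, for the whole second after the job is handed in: Pot held over the cooker: underside 60-180 mm above the plate, axis within 70 mm of the cooker's, tilt under 0.14 rad (8 deg), still, not touching the cooker; six chestnuts in it; stick in the cup (foot within 30 mm of its axis, under 30 mm above the desk), untouched (z of pot in the frame of cooker between 0.125 and 0.245 m and horizontal distance between pot and cooker below 0.07 m and angle between pot's own z axis and vertical below 0.14 rad and linear speed of pot below 0.03 m/s and angular speed of pot below 0.2 rad/s and contact force between the fingers and pot above 2 N and contact force between pot and cooker below 0.05 N and z of each of chestnut1, chestnut2, chestnut3, chestnut4, chestnut5, chestnut6 in the frame of pot below 0.06 m and distance between each of chestnut1, chestnut2, chestnut3, chestnut4, chestnut5, chestnut6 and pot below 0.09 m and horizontal distance between stick and cup below 0.03 m and z of stick in the frame of cup between 0 and 0.03 m and angle between stick's own z axis and vertical below 0.6 rad and contact force between the fingers and stick below 0.05 N); the arm keeps its last pose, push and grip.
It fails at once if the pot is tipped by more than 0.35 rad (20 degrees) (angle between pot's own z axis and vertical above 0.35 rad).
It fails at once if a chestnut leaves the pot (distance between any of chestnut1, chestnut2, chestnut3, chestnut4, chestnut5, chestnut6 and pot above 0.11 m).
It fails at once if the mug or a jar is shifted by more than 30 mm (distance of any of mug, jar, shaker from where it was at the start of the episode above 0.03 m).
It also fails if it takes over 72 s, if anything falls off the work surface, if the arm or the gripper's body presses on something with over 40 N, if the wrist force passes 120 N, or if a joint passes its speed limit or range.

## Robot

A 6-joint arm with a two-finger parallel gripper is mounted at the origin on the work surface. World frame = base frame: x ahead of the robot, y to its left, z up, the work surface at z = 0. Lengths are in m, angles in degrees, forces in N, time in s.
With the tool pointing down it reaches from about 0.35 to 0.875 m from the base axis. Payload 4.2 kg.
Tool frame: the origin (TCP) lies midway between the tips of the shut fingers; the grasp point (between the pads) lies 19 mm behind it; z points along the fingers, y is the line along which they close (so a half turn about z gives the same grasp; the last joint's range is limited). The gripper opens to 87 mm and grips with 3 to 60 N. Pads are 19 mm wide; open, the fingers measure 117 mm over their backs; the gripper's body (75 mm by 190 mm) begins 51 mm behind the grasp point.
Start: joints at [77.899, 22.042, 0.453, 0, -68.411, -14.817], TCP at [0.283, 0.557, 0.223] pointing down, gripper open.
Joint ranges: [-179.83, 179.83], [-69.29, 118.12], [-61.27, 80.66], [-181.25, 117.63], [-171.15, -9.14], [-177.46, 177.46]. Speed limits (degrees/s): [159.86, 159.86, 180, 180, 180, 180].

## Interface

Orientations are given as a 3x3 rotation matrix whose columns are the frame's x, y, z axes.
In Python, from station import * gives the robot as it stands.
- The arm moves only by the tool move_arm, never from a script. Its argument "targets" is text: rows parted by semicolons, each of 4 numbers parted by spaces: the shift along the world's x, y, z in units of 25 mm (1.0 is 25 mm), then the turn about the world's z in units of 5 degrees (1.0 is 5 degrees). In form: tx ty tz spin; .... A call has 1 to 10 rows; each row shifts and turns the commanded pose from where the row before left it; what a row does not reach is not made up. A row lasts 1/12 s, in which the tool goes at most 41.7 mm and 7.16 degrees, less where a joint would pass 70% of its speed; a pose out of reach is approached as far as the arm can. A call is refused whole if a number of a shift passes 1 or a number of a turn 1, either way. A call with a gripper value outside its range is refused whole. "gripper" is the finger opening in mm, from 0 to 87, set as the call begins (left out, the last holds). The fingers move at their own pace and stop on an object; the grip force is fixed at half the most. Time passes only in rows, so rows that do not move let the fingers close. It gives the time, the measured TCP pose, the force, the opening and the grip force at its end, in the units of the state.
- sense(): the state, without advancing time (a new reading comes with each control period).
- capture(name): name is "scene" or "side" or "wrist"; returns a dict with "image" (420x560x3 uint8, blue, green, red), "fx", "fy", "cx", "cy" (pixels), "world_from_camera" (4x4, takes a point from camera to world coordinates); the wrist camera has in their place "hand_eye" (4x4, takes a point from camera to tool coordinates, whose origin is the TCP and whose axes are the flange's). Camera axes: x right, y up, looking along -z (the intrinsics and any distortion apply to the point x, -y, -z); pixel columns grow to the right and rows downward; lengths in m; the calibration is good to about 2 mm. A picture is of the moment at which its call begins: read the wrist's pose just before it. There is no depth.
- finish_job(): hands the job in; it is judged then, once.
The state is a dict: "time_s": time; "joints": joint angles; "joint_velocities": joint speeds; "effort": joint torques, N m; "tcp_pos": TCP position; "ee_rot": TCP orientation; "wrist_force": force on the tool from outside, world axes, zero at the start; "moment": the same for the moment, N m; "gripper_width": opening from 0.0 (shut) to 1.0 (fully open); "gripper_force": force on a finger pad.
Only numpy, scipy, OpenCV 4.12 (cv2) and the standard library are available. Lean on these libraries where they do the work, as an engineer would, in place of code of your own. Each camera call takes 0.05 s, during which the arm holds its last target. There are 200 camera calls.

## Working session

There is one attempt and no reset: what is moved stays moved. The work goes in short steps, Python scripts to look and compute and a tool call to move; the robot and the scene stay as the last step left them, time stands still between calls to the robot, and variables do not carry over. Pictures are saved under pics/ and viewed, at most 10 in all, crops included, and the job is handed in when it is done.

Besides the shell and the picture viewer there is one more tool, called after "Call:" as name(argument=value, ...) on one line, values as JSON. move_arm: Moves the arm, as the interface text tells. Its arguments: {"type":"object","properties":{"targets":{"type":"string"},"gripper":{"type":"number"}},"required":["targets"]}

```bash
ls; mkdir -p pics; python3 - <<'E'
from station import *
import cv2,pickle,numpy as np
s=sense(); print({k:np.round(v,3).tolist() for k,v in s.items()})
d={}
for n in ("scene","side","wrist"):
    c=capture(n); d[n]=c; cv2.imwrite(f"pics/{n}0.png",c["image"])
    print(n,{k:np.round(v,3).tolist() for k,v in c.items() if k!="image"})
d["state"]=s
pickle.dump(d,open("c0.pkl","wb"))
cv2.imwrite("pics/both0.png",cv2.resize(d["scene"]["image"],(800,600),interpolation=cv2.INTER_CUBIC))
E
```

```text
pics
{'time_s': 0.0, 'joints': [77.9, 22.089, 0.381, -0.032, -68.411, -14.817], 'joint_velocities': [0.026, 0.049, -0.047, 0.128, -0.0, -0.078], 'effort': [-0.001, -39.067, 18.74, 4.22, 0.011, -0.0], 'tcp_pos': [0.283, 0.557, 0.221], 'ee_rot': [[0.892, -0.453, -0.001], [-0.453, -0.892, -0.002], [0.0, 0.002, -1.0]], 'wrist_force': [-0.163, 0.654, 0.367], 'moment': [0.041, -0.019, 0.042], 'gripper_force': 0.0, 'gripper_width': 1.0}
scene {'fx': 494.397, 'fy': 494.397, 'cx': 278.803, 'cy': 208.759, 'world_from_camera': [[0.649, -0.583, 0.489, 1.113], [0.761, 0.5, -0.414, -0.478], [-0.003, 0.641, 0.768, 0.982], [0.0, 0.0, 0.0, 1.0]]}
side {'fx': 395.033, 'fy': 395.033, 'cx': 281.406, 'cy': 213.012, 'world_from_camera': [[-0.776, 0.465, -0.426, 0.131], [-0.63, -0.575, 0.521, 0.538], [-0.003, 0.673, 0.74, 0.821], [0.0, 0.0, 0.0, 1.0]]}
wrist {'fx': 325.821, 'fy': 325.821, 'cx': 281.343, 'cy': 207.648, 'hand_eye': [[0.002, 0.969, 0.245, 0.066], [1.0, -0.002, -0.0, 0.001], [0.0, 0.245, -0.969, -0.162], [0.0, 0.0, 0.0, 1.0]]}
```

View pics/both0.png

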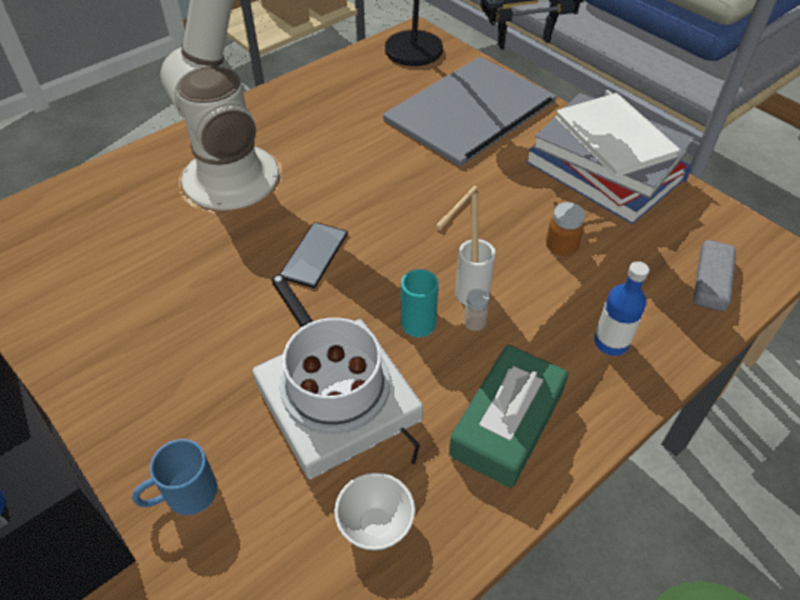

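View pics/side0.png

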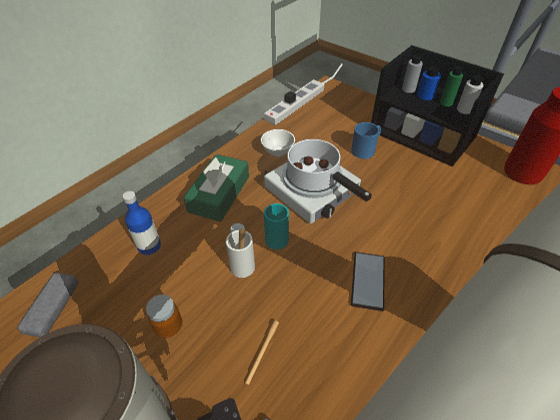

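The scene view (800x600 scale) shows the white cup at (475,270) with a stick standing in it, top at (475,190). A second, shorter stick lies on the desk from (438,228) to (475,190). There is a turquoise cup at (419,302), the pot at (333,365) with its handle end at (278,280), the mug at (182,478), the amber jar at (566,230) and the shaker at (476,309). In the side view the cup is at (240,250), the loose stick at (262,352) and the pot at (314,165).

Candidates: the stick in the white cup (475,215), which is the one wanted, and the loose stick (457,210), a decoy. For the cup: white (475,270), wanted, and turquoise (419,302), a decoy. I'll check both in a close crop.

```bash
python3 - <<'E'
import cv2,pickle,numpy as np
d=pickle.load(open("c0.pkl","rb"))
def crop(n,x,y,w,h,k): 
    return cv2.resize(d[n]["image"][y:y+h,x:x+w],None,fx=k,fy=k,interpolation=cv2.INTER_CUBIC)
a=crop("scene",290,120,80,120,5)   # 400x600
b=crop("side",210,210,80,80,5)     # 400x400
o=np.zeros((600,800,3),np.uint8); o[:,:400]=a; o[:400,400:]=b
cv2.imwrite("pics/crop1.png",o)
a=crop("scene",180,185,110,150,4)   # 440x600
b=crop("side",260,130,120,100,3)     # 360x300
o=np.zeros((600,800,3),np.uint8); o[:,:440]=a; o[:300,440:]=b
cv2.imwrite("pics/crop2.png",o)
E
```

```text
(no output)
```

View pics/crop1.png

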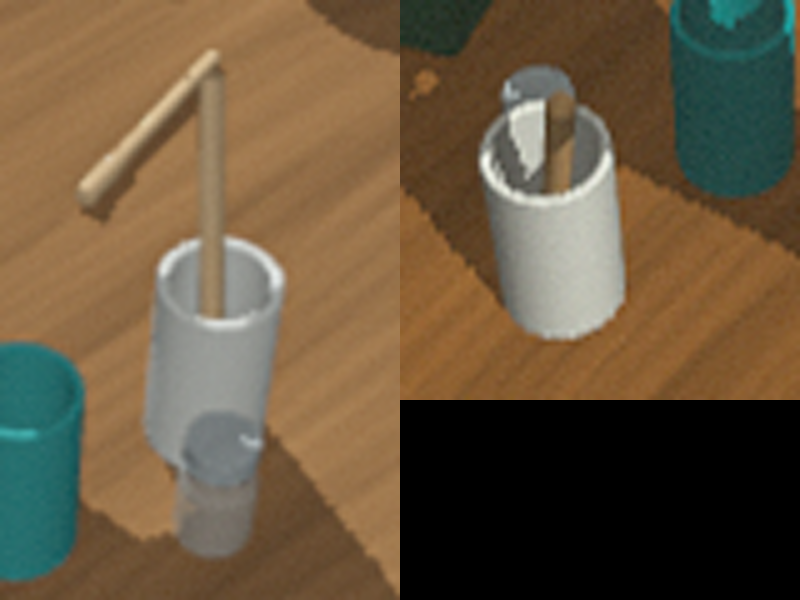

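View pics/crop2.png

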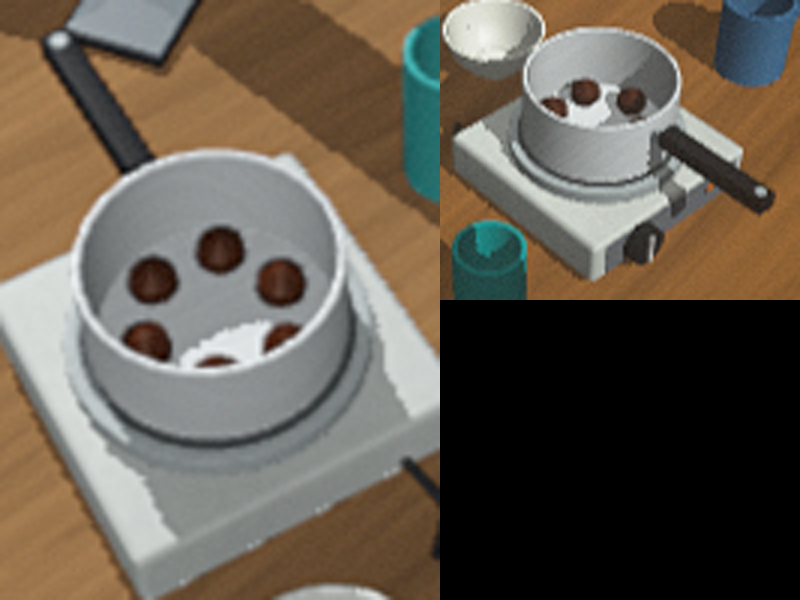

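The crops confirm the choice: the standing stick is in the white cup, with its top at (332.4,135) in the scene view and (242,229) in the side view. The six chestnuts form a ring in the pot. Next I fit positions from the rims.

```bash
cat > h.py <<'E'
import numpy as np,pickle,cv2
from scipy.optimize import least_squares
def proj(c,P):
    P=np.atleast_2d(P); M=np.linalg.inv(c["world_from_camera"]); q=P@M[:3,:3].T+M[:3,3]
    return np.c_[c["cx"]+c["fx"]*q[:,0]/-q[:,2], c["cy"]-c["fy"]*q[:,1]/-q[:,2]]
def ray(c,u):
    M=np.array(c["world_from_camera"]); d=np.array([(u[0]-c["cx"])/c["fx"],-(u[1]-c["cy"])/c["fy"],-1])
    return M[:3,3],M[:3,:3]@d
def onz(c,u,z):
    o,d=ray(c,u); return o+d*(z-o[2])/d[2]
def tri(cs,us):
    f=lambda p:np.concatenate([proj(c,p)[0]-u for c,u in zip(cs,us)])
    r=least_squares(f,[0.5,0,0.1]); return r.x,np.abs(r.fun).max()
def circ(cs,boxes,r,z):
    """boxes: left,right,top,bottom px of the rim"""
    a=np.linspace(0,2*np.pi,180)
    def f(p):
        o=[]
        for c,b in zip(cs,boxes):
            q=proj(c,np.c_[p[0]+r*np.cos(a),p[1]+r*np.sin(a),0*a+z]); o+=[q[:,0].min()-b[0],q[:,0].max()-b[1],q[:,1].min()-b[2],q[:,1].max()-b[3]]
        return np.array(o)
    r_=least_squares(f,[0.5,0]); return r_.x,r_.fun.round(1)
E
python3 - <<'E'
from h import *
d=pickle.load(open("c0.pkl","rb")); S,T=d["scene"],d["side"]; cs=[S,T]
np.set_printoptions(precision=4,suppress=True)
s=lambda x,y:(290+x/5,120+y/5); t=lambda x,y:(210+(x-400)/5,210+y/5)
S2=lambda x,y:(180+x/4,185+y/4); T2=lambda x,y:(260+(x-440)/3,130+y/3)
box=lambda f,l,r,a,b:(f(l,0)[0],f(r,0)[0],f(0,a)[1],f(0,b)[1])
cb=[box(s,157,285,237,327),box(t,480,613,98,207)]
for k in ([0,1],[0],[1]): print("cup",*circ([cs[i] for i in k],[cb[i] for i in k],.031,.110))
pb=[box(S2,71,351,150,372),box(T2,522,681,27,128)]
for k in ([0,1],[0],[1]): print("pot",*circ([cs[i] for i in k],[pb[i] for i in k],.072,.135))
print("stick top",*tri(cs,[s(212,73),t(560,95)]))
print("loose", onz(S,s(87,195),.007),onz(S,s(213,57),.007))
print("handle end",*tri(cs,[S2(58,40),T2(765,195)]), onz(S,S2(58,40),.117),onz(T,T2(765,195),.117))
for n in [(153,280),(220,249),(282,282),(147,343),(217,372),(290,340)]: print("chest",onz(S,S2(*n),.0825))
print("shaker cap",onz(S,s(223,447),.072),"mug",onz(S,(182*.7,462*.7),.088),"teal rim",onz(S,(419*.7,282*.7),.11),"jar",onz(S,(569*.7,215*.7),.085))
E
```

```text
cup [0.5642 0.1619] [-0.4 -0.4 -1.  -0.5 -0.7 -0.2 -0.3 -0.9]
cup [0.5666 0.1609] [ 0.  -0.  -0.3  0.3]
cup [0.5621 0.1625] [-0.3  0.3  0.3 -0.3]
pot [ 0.5931 -0.1656] [ 0.1 -0.9 -0.8  0.3 -0.7 -0.4 -0.4  0. ]
pot [ 0.5941 -0.1654] [ 0.5 -0.5 -0.6  0.5]
pot [ 0.5915 -0.1659] [-0.2  0.2 -0.3  0.2]
stick top [0.5236 0.1857 0.2004] 0.35357170671397853
loose [0.4056 0.2262 0.007 ] [0.3687 0.3611 0.007 ]
handle end [ 0.4042 -0.1368  0.1218] 0.777750019005623 [ 0.402  -0.1341  0.117 ] [ 0.4049 -0.1433  0.117 ]
chest [ 0.554  -0.1802  0.0825]
chest [ 0.5613 -0.1396  0.0825]
chest [ 0.6012 -0.1271  0.0825]
chest [ 0.5851 -0.2067  0.0825]
chest [ 0.624  -0.1891  0.0825]
chest [ 0.6335 -0.1472  0.0825]
shaker cap [0.6216 0.1126 0.072 ] mug [ 0.5732 -0.4145  0.088 ] teal rim [0.5531 0.0402 0.11  ] jar [0.5938 0.3718 0.085 ]
```

Positions hold up against the sizes given:
- **Cup:** (0.5645, 0.162).
- **Stick:** top at (0.524, 0.186, 0.200), leaning about 19° at azimuth 150°.
- **Pot:** (0.593, -0.166), handle end about 191 mm from its axis.
- **Loose stick:** 140 mm, so it is the smaller one.

The tool's yaw already suits the lean plane, so I move over the stick now.

Call:
move_arm(targets="0.67 -1 0.15 0;0.67 -1 0.15 0;0.67 -1 0.15 0;0.67 -1 0.15 0;0.67 -1 0.15 0;0.67 -1 0.15 0;0.67 -1 0.15 0;0.67 -1 0.15 0;0.67 -1 0.15 0;0.67 -1 0.15 0", gripper=87)

```text
time_s: 0.98
tcp_pos: [0.4508, 0.3058, 0.26]
ee_rot: [[0.892, -0.453, -0.0], [-0.453, -0.892, -0.0], [-0.0, 0.0, -1.0]]
wrist_force: [0.9, -0.9, 0.6]
gripper_width: 0.997
gripper_force: 0.0
```

Call:
move_arm(targets="0.68 -1 0 0;0.68 -1 0 0;0.68 -1 0 0;0.68 -1 0 0;0.68 -1 0 0;0 0 0 0;0 0 0 0")

```text
time_s: 1.57
tcp_pos: [0.5358, 0.1809, 0.2595]
ee_rot: [[0.89, -0.455, -0.001], [-0.455, -0.89, -0.0], [-0.001, 0.001, -1.0]]
wrist_force: [0.2, 0.3, 0.5]
gripper_width: 0.999
gripper_force: 0.0
```

```bash
cat >> h.py <<'E'
def grab(tag,names=("scene","side","wrist")):
    from station import sense,capture
    s=sense(); d={"state":s}
    for n in names:
        c=capture(n); d[n]=c
        if n=="wrist":
            W=np.eye(4); W[:3,:3]=s["ee_rot"]; W[:3,3]=s["tcp_pos"]; c["world_from_camera"]=W@np.array(c["hand_eye"])
    pickle.dump(d,open(tag+".pkl","wb")); return d
def crop(c,x,y,w,h,k): return cv2.resize(c["image"][y:y+h,x:x+w],None,fx=k,fy=k,interpolation=cv2.INTER_CUBIC)
E
python3 - <<'E'
from h import *
d=grab("c1",("wrist",)); s=d["state"]; print(s["tcp_pos"],s["ee_rot"],s["time_s"])
c=d["wrist"]
for P in [(.5236,.1857,.2004),(.5642,.1619,.11),(.5796,.1533,.011)]: print(proj(c,P))
cv2.imwrite("pics/w1.png",c["image"])
E
```

```text
[0.53578399 0.18090612 0.25945397] [[ 8.90291482e-01 -4.55389954e-01 -1.03260231e-03]
 [-4.55390504e-01 -8.90291724e-01 -3.66960739e-04]
 [-7.52207058e-04  7.96939307e-04 -9.99999400e-01]] 1.5667
[[281.69112555 239.24243706]]
[[284.49231239 160.26104886]]
[[284.28997286 137.46054044]]
```

View pics/w1.png

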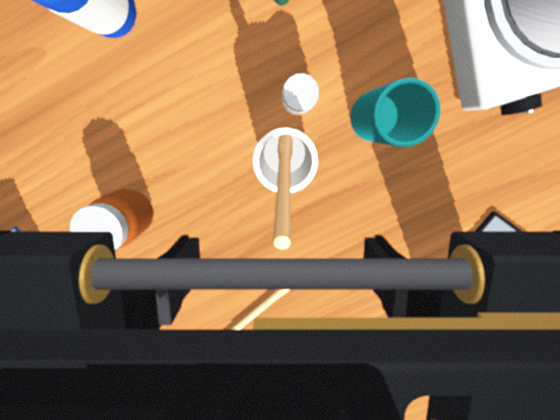

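The wrist view shows the stick's top at (282,242) against a predicted (282,239), and the cup rim centred at (285,160) as predicted. The stick is centred between the open fingers, so I descend and grip.

Call:
move_arm(targets="0 -0.1 -0.8 0;0 0 -0.8 0;0 0 -0.8 0;0 0 -0.8 0;0 0 -0.8 0;0 0 -0.8 0;0 0 0 0")

```text
time_s: 2.2
tcp_pos: [0.5321, 0.1796, 0.1359]
ee_rot: [[0.892, -0.452, -0.008], [-0.452, -0.892, -0.004], [-0.006, 0.007, -1.0]]
wrist_force: [-0.8, 0.1, -0.6]
gripper_width: 0.998
gripper_force: 0.0
```

Call:
move_arm(targets="0 0 0 0;0 0 0 0;0 0 0 0;0 0 0 0;0 0 0 0;0 0 0 0;0 0 0 0;0 0 0 0", gripper=0)

```text
time_s: 2.87
tcp_pos: [0.5355, 0.1797, 0.1402]
ee_rot: [[0.892, -0.453, 0.0], [-0.453, -0.892, 0.0], [0.0, -0.0, -1.0]]
wrist_force: [0.7, 0.3, 0.6]
gripper_width: 0.482
gripper_force: 0.0
```

Fingers are slow; wait more.

Call:
move_arm(targets="0 0 0 0;0 0 0 0;0 0 0 0;0 0 0 0;0 0 0 0;0 0 0 0;0 0 0 0;0 0 0 0;0 0 0 0")

```text
time_s: 3.62
tcp_pos: [0.5354, 0.1798, 0.1401]
ee_rot: [[0.892, -0.453, 0.0], [-0.453, -0.892, 0.0], [0.0, -0.0, -1.0]]
wrist_force: [0.0, -0.1, 0.4]
gripper_width: 0.142
gripper_force: 30.0
```

The stick is gripped: opening 12.4 mm, 30 N. Lifting along a shallow slant.

Call:
move_arm(targets="-0.05 0.03 0.4 0;-0.1 0.06 0.8 0;-0.12 0.07 0.8 0;-0.12 0.07 0.8 0;-0.12 0.07 0.8 0;-0.12 0.07 0.8 0;-0.12 0.07 0.8 0;0 0 0.8 0;0 0 0 0;0 0 0 0")

```text
time_s: 4.45
tcp_pos: [0.5168, 0.1911, 0.2917]
ee_rot: [[0.892, -0.453, 0.003], [-0.453, -0.892, 0.002], [0.001, -0.003, -1.0]]
wrist_force: [-0.7, -0.1, -1.5]
gripper_width: 0.137
gripper_force: 30.0
```

```bash
python3 - <<'E'
from h import *
d=grab("c2",("scene","side")); s=d["state"]; print(s["tcp_pos"],s["gripper_force"],s["gripper_width"])
g=np.array(s["tcp_pos"])+[0,0,.019]; u=np.array([-.865*.324,.5*.324,.946])
for n in ("scene","side"): print(n,proj(d[n],[g-.155*u,g+.045*u]))
o=np.zeros((600,800,3),np.uint8); o[:,:400]=crop(d["scene"],290,80,80,120,5); o[:,400:]=crop(d["side"],200,180,100,150,4); cv2.imwrite("pics/l2.png",o)
E
```

```text
[0.51682131 0.19113984 0.29174255] 29.999671549804784 0.13704308598069068
scene [[335.74623306 157.83904457]
 [335.61495434  73.50074981]]
side [[236.80629611 226.23110376]
 [238.10015408 181.82001018]]
```

View pics/l2.png

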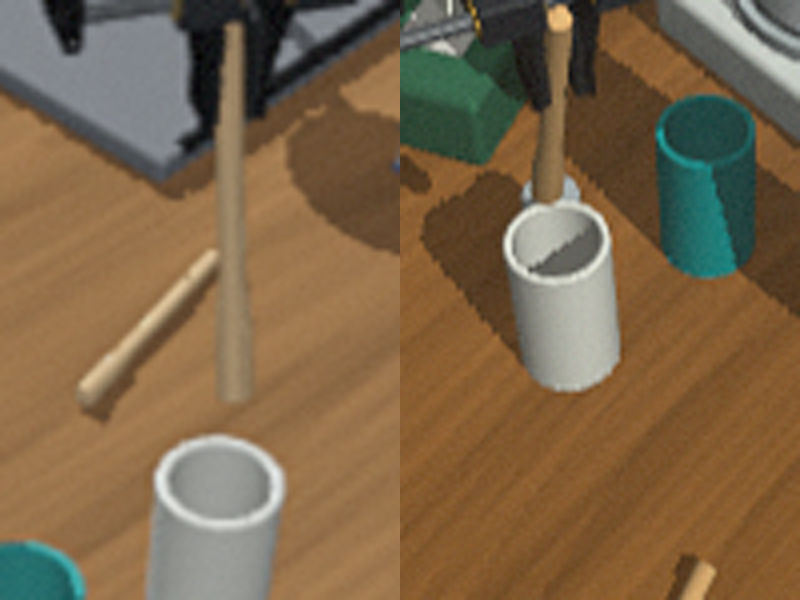

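The stick is out of the cup, with its foot at scene pixel (337,160). That matches the predicted (336,158), so the grasp geometry is right. Carrying it over the pot.

Call:
move_arm(targets="0.1 -0.95 0.05 0;0.1 -0.95 0.05 0;0.1 -0.95 0 0;0.1 -0.95 0 0;0.1 -0.95 0 0;0.1 -0.95 0 0;0.1 -0.95 0 0;0.1 -0.95 0 0;0.1 -0.95 0 0;0.1 -0.95 0 0")

```text
time_s: 5.38
tcp_pos: [0.5409, -0.048, 0.2911]
ee_rot: [[0.892, -0.453, -0.003], [-0.453, -0.892, -0.0], [-0.003, 0.002, -1.0]]
wrist_force: [0.0, 0.1, -0.7]
gripper_width: 0.142
gripper_force: 30.0
```

Call:
move_arm(targets="0.1 -0.95 0 0;0.1 -0.95 0 0;0.1 -0.95 0 0;0.1 -0.95 0 0;0 0 0 0;0 0 0 0;0 0 0 0")

```text
time_s: 5.97
tcp_pos: [0.5512, -0.1415, 0.2915]
ee_rot: [[0.891, -0.453, -0.002], [-0.453, -0.891, 0.0], [-0.002, 0.001, -1.0]]
wrist_force: [-0.1, 0.2, 0.8]
gripper_width: 0.139
gripper_force: 30.0
```

```bash
python3 - <<'E'
from h import *
d=grab("c3",("scene","side")); s=d["state"]; p=np.array(s["tcp_pos"]); print(p,"foot",p+[.0434,-.0251,-.1276])
f=p+[.0434,-.0251,-.1276]
for n in ("scene","side"): print(n,proj(d[n],f))
o=np.zeros((600,800,3),np.uint8); o[:,:440]=crop(d["scene"],180,185,110,150,4); o[:300,440:]=crop(d["side"],260,130,120,100,3); cv2.imwrite("pics/p3.png",o)
E
```

```text
[ 0.55119473 -0.14150791  0.29145535] foot [ 0.59459473 -0.16660791  0.16385535]
scene [[231.46825756 241.2551074 ]]
side [[313.60435232 145.94861026]]
```

View pics/p3.png

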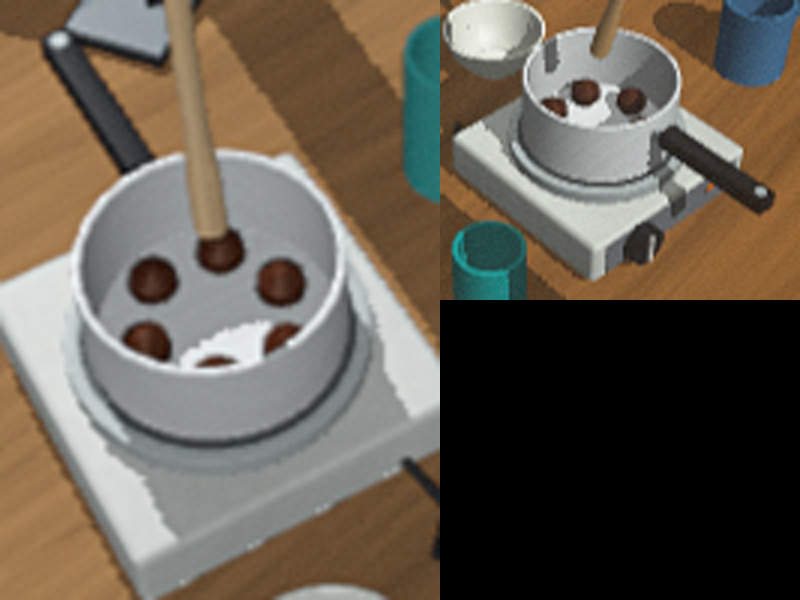

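The foot is over the middle of the pot, at scene pixel (233,243), and all six chestnuts lie in a ring around a free centre. I lower it, ease outward into the gap at azimuth 350°, and stir counter-clockwise.

Call:
move_arm(targets="0 0 -0.7 0;0 0 -0.7 0;0 0 -0.7 0;0 0 -0.7 0;0 0 -0.5 0;0 0 0 0;0 0 0 0;0 0 0 0")

```text
time_s: 6.73
tcp_pos: [0.5524, -0.1413, 0.2112]
ee_rot: [[0.892, -0.452, 0.002], [-0.452, -0.892, -0.0], [0.002, -0.0, -1.0]]
wrist_force: [0.7, -0.7, -0.1]
gripper_width: 0.14
gripper_force: 30.0
```

Call:
move_arm(targets="0.3 -0.05 0 0;0.3 -0.05 0 0;0.3 -0.05 0 0;0.3 -0.05 0 0;0.3 -0.05 0 0;0 0 0 0")

```text
time_s: 7.23
tcp_pos: [0.5908, -0.1483, 0.2096]
ee_rot: [[0.892, -0.453, 0.0], [-0.453, -0.892, -0.0], [0.0, 0.0, -1.0]]
wrist_force: [-1.2, -0.2, 0.1]
gripper_width: 0.14
gripper_force: 30.0
```

Call:
move_arm(targets="0 0.265 0 0;0 0.265 0 0;-0.09 0.25 0 0;-0.09 0.25 0 0;-0.17 0.205 0 0;-0.17 0.205 0 0;-0.23 0.13 0 0;-0.23 0.13 0 0;-0.26 0.045 0 0;-0.26 0.045 0 0")

```text
time_s: 8.07
tcp_pos: [0.552, -0.1025, 0.2104]
ee_rot: [[0.892, -0.452, 0.003], [-0.452, -0.892, 0.001], [0.002, -0.002, -1.0]]
wrist_force: [1.3, -1.6, 0.3]
gripper_width: 0.138
gripper_force: 30.0
```

Call:
move_arm(targets="-0.26 -0.045 0 0;-0.26 -0.045 0 0;-0.23 -0.13 0 0;-0.23 -0.13 0 0;-0.17 -0.205 0 0;-0.17 -0.205 0 0;-0.09 -0.25 0 0;-0.09 -0.25 0 0;0 -0.265 0 0;0 -0.265 0 0")

```text
time_s: 8.9
tcp_pos: [0.5142, -0.148, 0.2098]
ee_rot: [[0.892, -0.453, 0.0], [-0.453, -0.892, 0.002], [-0.0, -0.002, -1.0]]
wrist_force: [2.7, 2.3, 0.4]
gripper_width: 0.141
gripper_force: 29.9
```

Call:
move_arm(targets="0.09 -0.25 0 0;0.09 -0.25 0 0;0.17 -0.205 0 0;0.17 -0.205 0 0;0.23 -0.13 0 0;0.23 -0.13 0 0;0.26 -0.045 0 0;0.26 -0.045 0 0")

```text
time_s: 9.57
tcp_pos: [0.5502, -0.1794, 0.2088]
ee_rot: [[0.891, -0.453, -0.006], [-0.453, -0.891, 0.001], [-0.006, 0.002, -1.0]]
wrist_force: [-2.6, 1.7, 0.8]
gripper_width: 0.137
gripper_force: 30.0
```

Call:
move_arm(targets="0.26 0.045 0 0;0.26 0.045 0 0;0.23 0.13 0 0;0.23 0.13 0 0;0.17 0.205 0 0;0.17 0.205 0 0;0.09 0.25 0 0;0.09 0.25 0 0;0 0 0 0")

```text
time_s: 10.32
tcp_pos: [0.5888, -0.1466, 0.2096]
ee_rot: [[0.892, -0.452, -0.001], [-0.452, -0.892, 0.001], [-0.002, 0.0, -1.0]]
wrist_force: [-3.2, 0.8, 0.3]
gripper_width: 0.141
gripper_force: 30.0
```

```bash
python3 - <<'E'
from h import *
d=grab("c4",("scene","side")); s=d["state"]; p=np.array(s["tcp_pos"]); print(p,s["time_s"],"foot",p+[.0434,-.0251,-.1276])
o=np.zeros((600,800,3),np.uint8); o[:,:440]=crop(d["scene"],180,185,110,150,4); o[:300,440:]=crop(d["side"],260,130,120,100,3); 
d0=pickle.load(open("c0.pkl","rb")); o[300:,440:]=crop(d0["side"],260,130,120,100,3); cv2.imwrite("pics/p4.png",o)
E
```

```text
[ 0.5887913  -0.14658772  0.20962791] 10.3167 foot [ 0.6321913  -0.17168772  0.08202791]
```

View pics/p4.png

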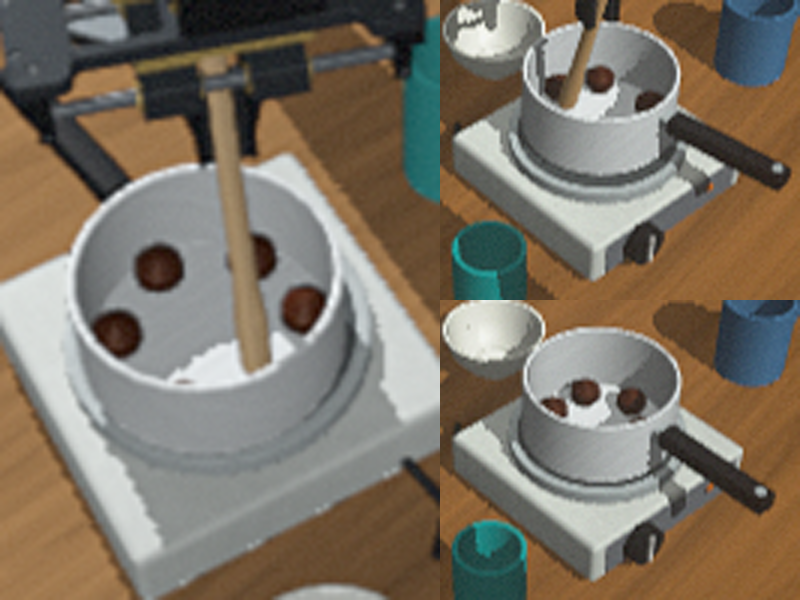

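Now, four chestnuts show fully, at crop pixels (159,267), (250,257), (305,308) and (117,333). A fifth peeks over the wall at (182,385), and the pot has turned a little. The wrist camera looks straight down into the pot, so I'll measure them there.

```bash
cat >> h.py <<'E'
def blobs(c,pot=(.593,-.166),z=.0825,amin=150):
    im=cv2.GaussianBlur(c["image"],(3,3),0).astype(int); b,g,r=im[...,0],im[...,1],im[...,2]
    m=((r<115)&(r-b>12)&(r>1.45*b)&(r>1.2*g)).astype(np.uint8)
    n,l,st,ce=cv2.connectedComponentsWithStats(m); o=[]
    for i in range(1,n):
        if st[i,4]<amin: continue
        p=onz(c,ce[i],z)[:2]-pot
        if np.hypot(*p)<.075: o.append((ce[i].round(0),st[i,4],(p*1e3).round(0),round(np.hypot(*p)*1e3),round(np.degrees(np.arctan2(p[1],p[0]))%360)))
    return o
E
python3 - <<'E'
from h import *
d=grab("c5",("wrist",)); c=d["wrist"]
for o in blobs(c): print(*o)
print("orig/scene"); 
for o in blobs(pickle.load(open("c0.pkl","rb"))["scene"],amin=40): print(*o)
print("now/scene")
for o in blobs(pickle.load(open("c4.pkl","rb"))["scene"],amin=20): print(*o)
print(proj(c,[.593,-.166,.135]),proj(c,[.593,-.1,.135]))
cv2.imwrite("pics/w5.png",c["image"])
E
```

```text
[284. 121.] 709 [ 56. -15.] 58 345
[332. 127.] 721 [ 33. -50.] 60 304
[245. 178.] 678 [28. 38.] 47 54
[359. 188.] 685 [-26. -50.] 56 242
[265. 225.] 391 [-19.  42.] 46 114
[324. 225.] 463 [-43.  -7.] 44 189
orig/scene
[234. 247.] 86 [-32.  25.] 41 142
[218. 255.] 88 [-40. -14.] 43 200
[250. 255.] 95 [ 7. 38.] 38 80
[217. 270.] 64 [-10. -39.] 40 255
now/scene
[245. 248.] 45 [-15.  41.] 44 110
[219. 252.] 89 [-45.  -7.] 45 189
[255. 262.] 83 [27. 37.] 46 53
[209. 268.] 83 [-25. -49.] 55 243
[[299.74876509 199.90956633]] [[222.479945   237.67023289]]
```

View pics/w5.png

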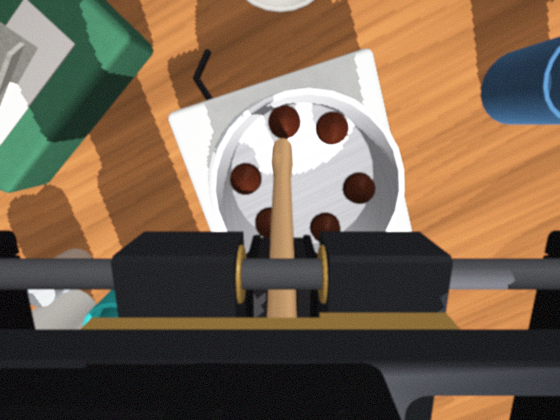

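The wrist view shows all six chestnuts around the stick, at (284,121), (332,127), (245,178), (359,188), (265,225) and (324,225). All have travelled counter-clockwise by about 25 to 45 mm. Only the one at azimuth 189° lies near any original spot (neighbour 200°, 8 mm), so I nudge it further on to remove the doubt.

Call:
move_arm(targets="-0.26 0.07 0 0;-0.26 0.07 0 0;-0.26 0.07 0 0;-0.26 0.07 0 0;-0.26 0.07 0 0;-0.26 0.07 0 0;-0.28 0.14 0 0;-0.28 0.14 0 0;-0.28 0.14 0 0;-0.28 0.14 0 0")

```text
time_s: 11.3
tcp_pos: [0.5221, -0.1239, 0.2106]
ee_rot: [[0.892, -0.452, 0.002], [-0.452, -0.892, -0.002], [0.002, 0.001, -1.0]]
wrist_force: [1.1, -3.9, 0.4]
gripper_width: 0.14
gripper_force: 30.0
```

Call:
move_arm(targets="-0.12 -0.2 0 0;-0.12 -0.2 0 0;-0.12 -0.2 0 0;0 -0.26 0 0;0 -0.26 0 0;0.16 -0.32 0 0;0 0 0 0;0 0 0 0")

```text
time_s: 11.97
tcp_pos: [0.5181, -0.1601, 0.2101]
ee_rot: [[0.891, -0.454, 0.001], [-0.454, -0.891, -0.0], [0.001, -0.001, -1.0]]
wrist_force: [2.8, 2.1, 1.2]
gripper_width: 0.143
gripper_force: 30.0
```

Call:
move_arm(targets="0.26 0.14 0 0;0.26 0.14 0 0;0.26 0.14 0 0;0.26 0.14 0 0;0 0 0 0;0 0 0 0")

```text
time_s: 12.47
tcp_pos: [0.543, -0.1451, 0.2094]
ee_rot: [[0.892, -0.452, -0.002], [-0.452, -0.892, 0.0], [-0.002, 0.001, -1.0]]
wrist_force: [-0.0, -0.2, -1.0]
gripper_width: 0.142
gripper_force: 30.0
```

```bash
python3 - <<'E'
from h import *
d=grab("c6",("wrist","scene","side")); print(d["state"]["tcp_pos"],d["state"]["time_s"])
O=np.array([[-39,-14],[-32,26],[8,39],[-8,-41],[31,-23],[40,19]])
for n in ("wrist","scene"):
  print(n)
  for o in blobs(d[n],amin=40): print(*o,"nearest orig",np.sort(np.hypot(*(O-o[2]).T)).round()[:2])
E
```

```text
[ 0.54300741 -0.14505326  0.20940732] 12.4667
wrist
[262.  76.] 841 [ 51. -13.] 52 345 nearest orig [22. 34.]
[312.  82.] 838 [ 28. -48.] 56 300 nearest orig [25. 37.]
[223. 137.] 744 [23. 40.] 46 60 nearest orig [15. 27.]
[341. 146.] 733 [-31. -48.] 57 237 nearest orig [24. 35.]
[324. 179.] 673 [-50. -22.] 55 204 nearest orig [14. 46.]
[254. 187.] 654 [-29.  37.] 47 128 nearest orig [11. 37.]
scene
[239. 246.] 89 [-27.  35.] 44 127 nearest orig [10. 35.]
[210. 260.] 180 [-40. -35.] 53 221 nearest orig [21. 33.]
[254. 260.] 80 [22. 38.] 44 60 nearest orig [14. 26.]
```

Call:
move_arm(targets="0.03 0.24 0 0;0.03 0.24 0 0;0.03 0.24 0 0;0.03 0.24 0 0;0.03 0.24 0 0;0.03 0.24 0 0;-0.28 0.04 0 0;-0.28 0.04 0 0")

```text
time_s: 13.28
tcp_pos: [0.5336, -0.107, 0.2101]
ee_rot: [[0.892, -0.452, 0.001], [-0.452, -0.892, -0.0], [0.001, -0.0, -1.0]]
wrist_force: [-0.3, 0.0, 0.1]
gripper_width: 0.141
gripper_force: 30.0
```

Call:
move_arm(targets="-0.2 -0.2 0 0;-0.2 -0.2 0 0;-0.12 -0.2 0 0;-0.12 -0.2 0 0;0 0 0 0;0 0 0 0;0.28 -0.16 0 0;0.28 -0.16 0 0;0.28 -0.16 0 0;0.28 -0.16 0 0")

```text
time_s: 14.12
tcp_pos: [0.5457, -0.1437, 0.2091]
ee_rot: [[0.892, -0.453, -0.003], [-0.453, -0.892, 0.0], [-0.003, 0.001, -1.0]]
wrist_force: [0.5, 0.3, -0.2]
gripper_width: 0.14
gripper_force: 30.0
```

Call:
move_arm(targets="0 0 0 0;0 0 0 0")

```text
time_s: 14.28
tcp_pos: [0.5456, -0.1437, 0.2092]
ee_rot: [[0.891, -0.453, -0.002], [-0.453, -0.891, 0.0], [-0.002, 0.001, -1.0]]
wrist_force: [-0.1, -0.0, 0.5]
gripper_width: 0.142
gripper_force: 30.0
```

```bash
python3 - <<'E'
from h import *
d=grab("c7",("wrist","scene","side")); print(d["state"]["tcp_pos"],d["state"]["time_s"])
O=np.array([[-39,-14],[-32,26],[8,39],[-8,-41],[31,-23],[40,19]])
for n in ("wrist","scene"):
  print(n)
  for o in blobs(d[n],amin=40): print(*o,"nearest orig",np.sort(np.hypot(*(O-o[2]).T)).round()[:2])
E
```

```text
[ 0.54563912 -0.14365128  0.20916249] 14.2833
wrist
[264.  82.] 830 [ 49. -11.] 50 347 nearest orig [22. 31.]
[314.  87.] 825 [ 27. -47.] 54 300 nearest orig [24. 36.]
[226. 143.] 735 [20. 41.] 45 64 nearest orig [12. 30.]
[344. 150.] 733 [-32. -48.] 57 236 nearest orig [25. 35.]
[327. 183.] 672 [-52. -23.] 57 203 nearest orig [16. 48.]
[295. 198.] 175 [-52.  10.] 52 169 nearest orig [26. 27.]
scene
[210. 259.] 177 [-41. -34.] 54 220 nearest orig [20. 34.]
[254. 259.] 85 [20. 40.] 45 64 nearest orig [12. 29.]
```

Call:
move_arm(targets="0.25 0.09 0 0;0.25 0.09 0 0;0.25 0.09 0 0;0.25 0.09 0 0;0.25 0.09 0 0;0.25 0.09 0 0;-0.12 0.28 0 0;-0.12 0.28 0 0")

```text
time_s: 15.1
tcp_pos: [0.5772, -0.1157, 0.2097]
ee_rot: [[0.891, -0.453, -0.001], [-0.453, -0.891, -0.001], [-0.0, 0.001, -1.0]]
wrist_force: [-0.6, -2.7, 1.2]
gripper_width: 0.137
gripper_force: 30.0
```

Call:
move_arm(targets="-0.21 0.16 0 0;-0.21 0.16 0 0;-0.21 0.16 0 0;0 0 0 0;0 0 0 0;-0.1 -0.28 0 0;-0.1 -0.28 0 0;-0.1 -0.28 0 0;-0.1 -0.28 0 0;-0.1 -0.28 0 0")

```text
time_s: 15.93
tcp_pos: [0.5484, -0.1399, 0.2097]
ee_rot: [[0.891, -0.453, -0.001], [-0.453, -0.891, 0.0], [-0.001, 0.0, -1.0]]
wrist_force: [0.4, 0.6, -1.1]
gripper_width: 0.138
gripper_force: 30.0
```

Call:
move_arm(targets="0 0 0 0;0 0 0 0")

```text
time_s: 16.1
tcp_pos: [0.5487, -0.1396, 0.2099]
ee_rot: [[0.891, -0.454, -0.0], [-0.454, -0.891, 0.0], [-0.0, -0.0, -1.0]]
wrist_force: [-0.2, -0.9, -0.8]
gripper_width: 0.141
gripper_force: 30.0
```

```bash
python3 - <<'E'
from h import *
d=grab("c8",("wrist","scene","side")); s=d["state"]; print(s["tcp_pos"],s["time_s"],s["gripper_force"])
O=np.array([[-39,-14],[-32,26],[8,39],[-8,-41],[31,-23],[40,19]])
for n in ("wrist","scene"):
  print(n)
  for o in blobs(d[n],amin=40): print(*o,"nearest orig",np.sort(np.hypot(*(O-o[2]).T)).round()[:2])
E
```

```text
[ 0.548668   -0.13960935  0.20993253] 16.1 29.999859793460928
wrist
[258.  93.] 807 [47.  1.] 47 1 nearest orig [19. 29.]
[308.  92.] 802 [ 28. -36.] 46 308 nearest orig [13. 36.]
[343. 152.] 726 [-30. -43.] 52 235 nearest orig [22. 30.]
[231. 171.] 683 [-0. 54.] 54 90 nearest orig [17. 43.]
[330. 186.] 671 [-53. -19.] 56 200 nearest orig [15. 50.]
[297. 205.] 287 [-55.  15.] 57 165 nearest orig [25. 33.]
scene
[226. 244.] 62 [-52.  17.] 55 162 nearest orig [22. 34.]
[254. 250.] 88 [ 2. 53.] 53 88 nearest orig [15. 43.]
[212. 258.] 163 [-42. -28.] 51 214 nearest orig [14. 36.]
```

Every chestnut is now at least 13 mm from every original spot. Lifting the stick out and returning it above the cup.

Call:
move_arm(targets="0 0 0.6 0;0 0 0.8 0;0 0 0.8 0;0 0 0.8 0;0 0 0.5 0;-0.05 0.6 0 0;-0.1 0.95 0 0;-0.1 0.95 0 0;-0.1 0.95 0 0;-0.1 0.95 0 0")

```text
time_s: 17.08
tcp_pos: [0.5375, -0.0277, 0.2976]
ee_rot: [[0.892, -0.453, 0.0], [-0.453, -0.892, 0.0], [0.0, -0.0, -1.0]]
wrist_force: [-0.1, -0.5, -0.5]
gripper_width: 0.142
gripper_force: 30.0
```

Call:
move_arm(targets="-0.1 0.95 0 0;-0.1 0.95 0 0;-0.1 0.95 0 0;-0.1 0.95 0 0;-0.1 0.95 0 0;-0.1 0.95 0 0;-0.1 0.95 0 0;-0.1 0.95 0 0;-0.1 0.95 0 0;0 0 0 0")

```text
time_s: 17.92
tcp_pos: [0.5149, 0.1884, 0.2972]
ee_rot: [[0.894, -0.449, 0.0], [-0.449, -0.894, 0.001], [-0.0, -0.001, -1.0]]
wrist_force: [0.4, -0.9, -0.8]
gripper_width: 0.139
gripper_force: 30.0
```

Call:
move_arm(targets="0 0.3 0 0;0 0 0 0;0 0 0 0")

```text
time_s: 18.17
tcp_pos: [0.5151, 0.1921, 0.2975]
ee_rot: [[0.892, -0.453, -0.0], [-0.453, -0.892, -0.0], [-0.0, 0.0, -1.0]]
wrist_force: [0.8, 0.1, 0.1]
gripper_width: 0.139
gripper_force: 30.0
```

```bash
python3 - <<'E'
from h import *
d=grab("c9",("scene","side","wrist")); s=d["state"]; p=np.array(s["tcp_pos"]); print(p,s["time_s"],"foot pred",p+[.0434,-.0251,-.1276])
f=p+[.0434,-.0251,-.1276]
for n in ("scene","side","wrist"): print(n,proj(d[n],f),proj(d[n],[.5642,.1619,.11]))
o=np.zeros((600,800,3),np.uint8); o[:,:400]=crop(d["scene"],290,80,80,120,5); o[:300,400:]=crop(d["side"],200,180,100,75,4)
u=proj(d["wrist"],f)[0].astype(int); o[300:,400:]=crop(d["wrist"],u[0]-50,max(u[1]-38,0),100,75,4); print(u[0]-50,max(u[1]-38,0)); cv2.imwrite("pics/l9.png",o)
E
```

```text
[0.51514761 0.19213566 0.29750475] 18.1667 foot pred [0.55854761 0.16703566 0.16990475]
scene [[335.74738866 155.47986634]] [[333.78031617 175.49301507]]
side [[236.8327158  225.15286128]] [[238.82577351 239.63831851]]
wrist [[283.46526529 144.46149334]] [[285.06554542 134.03625435]]
233 106
```

View pics/l9.png

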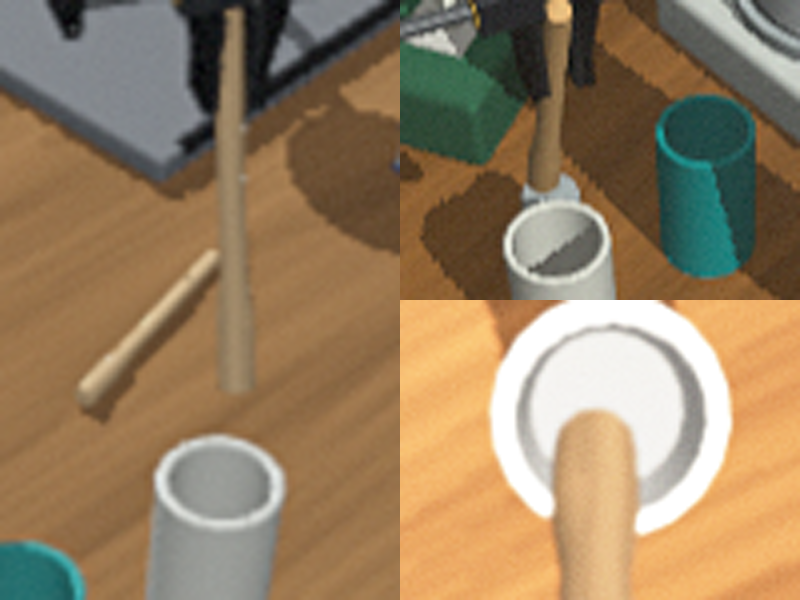

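The last view shows the stick's foot above the cup mouth: scene crop (236,388) and wrist crop (597,430), near the cup's centre. The grip is unchanged, so I reverse the extraction path.

Call:
move_arm(targets="0 0 -0.5 0;0 0 -0.5 0;0.1 -0.06 -0.64 0;0.1 -0.06 -0.64 0;0.1 -0.06 -0.64 0;0.1 -0.06 -0.64 0;0.1 -0.06 -0.64 0;0.1 -0.06 -0.64 0;0.1 -0.06 -0.64 0;0.1 -0.06 -0.64 0")

```text
time_s: 19.15
tcp_pos: [0.5351, 0.1795, 0.144]
ee_rot: [[0.891, -0.454, -0.0], [-0.454, -0.891, 0.0], [-0.001, 0.0, -1.0]]
wrist_force: [-2.6, 0.9, 1.3]
gripper_width: 0.136
gripper_force: 30.0
```

Call:
move_arm(targets="0 0 0 0;0 0 0 0;0 0 0 0")

```text
time_s: 19.4
tcp_pos: [0.535, 0.18, 0.1451]
ee_rot: [[0.891, -0.453, -0.001], [-0.453, -0.891, -0.0], [-0.0, 0.0, -1.0]]
wrist_force: [-1.1, 0.7, -1.6]
gripper_width: 0.141
gripper_force: 30.0
```

Call:
move_arm(targets="0 0 -0.1 0;0 0 0 0")

```text
time_s: 19.57
tcp_pos: [0.5353, 0.1806, 0.1429]
ee_rot: [[0.892, -0.453, 0.001], [-0.453, -0.892, 0.001], [0.001, -0.002, -1.0]]
wrist_force: [-1.7, 0.1, -0.2]
gripper_width: 0.143
gripper_force: 30.0
```

Call:
move_arm(targets="0 0 0 0;0 0 0 0;0 0 0 0;0 0 0 0;0 0 0 0;0 0 0 0;0 0 0 0;0 0 0 0;0 0 0 0;0 0 0 0", gripper=87)

```text
time_s: 20.4
tcp_pos: [0.5352, 0.1803, 0.142]
ee_rot: [[0.892, -0.453, -0.0], [-0.453, -0.892, -0.0], [0.0, 0.0, -1.0]]
wrist_force: [0.4, 0.3, -0.4]
gripper_width: 0.815
gripper_force: 0.0
```

Call:
move_arm(targets="0 0 0.3 0;0 0 0.5 0;0 0 0.8 0;0 0 0.8 0;0 0 0.8 0;0 0 0.8 0;0 0 0.8 0;0 0 0 0")

```text
time_s: 21.07
tcp_pos: [0.5374, 0.181, 0.2676]
ee_rot: [[0.892, -0.452, 0.009], [-0.452, -0.892, 0.004], [0.006, -0.008, -1.0]]
wrist_force: [0.5, -0.2, -0.7]
gripper_width: 0.997
gripper_force: 0.0
```

```bash
python3 - <<'E'
from h import *
d=grab("c10"); s=d["state"]; print(s["tcp_pos"],s["time_s"],s["gripper_width"])
d0=pickle.load(open("c0.pkl","rb"))
# stick back? compare region around cup with the first pictures
for n,(x,y,w,h) in (("scene",(310,125,50,60)),("side",(220,215,45,45))):
    a=d[n]["image"][y:y+h,x:x+w].astype(int); b=d0[n]["image"][y:y+h,x:x+w].astype(int)
    print(n,"diff frac",(np.abs(a-b).max(2)>40).mean())
# wood pixels top in scene along the stick
for q in (d0,d):
    im=q["scene"]["image"]; print([im[y,330:336].mean(0).astype(int).tolist() for y in (133,137,150,165)])
# handle: dark pixels in scene/side near the expected place
pot=np.array([.593,-.166])
for n in ("scene","side"):
  for q,t in ((d0,"start"),(d,"now")):
    c=q[n]; im=c["image"]; m=(im.max(2)<60).astype(np.uint8)
    k,l,st,ce=cv2.connectedComponentsWithStats(m)
    for i in range(1,k):
        P=onz(c,ce[i],.122)[:2]-pot
        if .08<np.hypot(*P)<.2 and P[0]<0 and st[i,4]>40: print(n,t,st[i],ce[i].round(1),(P*1e3).round(),"az",np.degrees(np.arctan2(P[1],P[0]))%360)
E
```

```text
[0.53738007 0.18103526 0.26756554] 21.0667 0.9969651058206931
scene diff frac 0.016
side diff frac 0.21925925925925926
[[89, 124, 152], [92, 123, 147], [91, 123, 147], [89, 121, 145]]
[[90, 125, 154], [93, 126, 151], [96, 126, 151], [94, 125, 149]]
scene start [191 163  52  65 262] [210.8 203.4] [-141.   44.] az 162.7613027605039
scene now [196 163  47  39  98] [220.2 188.8] [-164.   87.] az 152.12484895143916
scene now [173 204  37  29 152] [192.3 219.5] [-130.  -15.] az 186.52310591032065
side start [333 173  38  28 325] [350.9 185.9] [-139.   27.] az 168.97410303744994
side start [321 204  13  14 100] [326.5 210.4] [-139.  136.] az 135.54623720083902
side now [338 169  43  23 341] [358.8 179.9] [-142.   -5.] az 181.889092294683
side now [321 204  13  14 105] [326.7 210.5] [-139.  136.] az 135.63572808525817
```

The cup region in the scene view matches the start picture, so the stick is back. Next I move to where the wrist camera can see the pot's handle, turning the tool by about 30°.

Call:
move_arm(targets="-0.36 -0.99 0 0.46;-0.36 -0.99 0 0.46;-0.36 -0.99 0 0.46;-0.36 -0.99 0 0.46;-0.36 -0.99 0 0.46;-0.36 -0.99 0 0.46;-0.36 -0.99 0 0.46;-0.36 -0.99 0 0.46;-0.36 -0.99 0 0.46;-0.36 -0.99 0 0.46")

```text
time_s: 22.05
tcp_pos: [0.4438, -0.0684, 0.2609]
ee_rot: [[0.998, -0.066, -0.002], [-0.066, -0.998, -0.0], [-0.002, 0.0, -1.0]]
wrist_force: [-0.2, 0.1, 0.3]
gripper_width: 0.998
gripper_force: 0.0
```

Call:
move_arm(targets="-0.36 -0.99 0 0.46;-0.36 -0.99 0 0.46;-0.36 -0.99 0 0.46;0 0 0 0;0 0 0 0;0 0 0 0;0 0 0 0")

```text
time_s: 22.63
tcp_pos: [0.4182, -0.1409, 0.2616]
ee_rot: [[0.999, 0.053, -0.001], [0.053, -0.999, 0.0], [-0.001, -0.0, -1.0]]
wrist_force: [-0.1, -0.1, 0.0]
gripper_width: 1.001
gripper_force: 0.0
```

```bash
python3 - <<'E'
from h import *
d=grab("c11"); s=d["state"]; print(s["tcp_pos"],np.array(s["ee_rot"]).round(3).tolist(),s["time_s"])
c=d["wrist"]; im=c["image"]; pot=np.array([.593,-.166])
print("expected px: pot rim centre",proj(c,[.593,-.166,.135]),"handle r79,r197 at 183deg",proj(c,[[.593-.079,-.166-.004,.126],[.593-.197,-.166-.010,.126]]))
m=(im.max(2)<60).astype(np.uint8); k,l,st,ce=cv2.connectedComponentsWithStats(m)
for i in range(1,k):
    if st[i,4]<150: continue
    ys,xs=np.nonzero(l==i); r=cv2.minAreaRect(np.c_[xs,ys].astype(np.float32))
    P=np.array([onz(c,q,.126)[:2] for q in cv2.boxPoints(r)])
    print(st[i],ce[i].round(1),"rect",np.round(r[0],1),np.round(r[1],1),round(r[2],1)); print((P*1e3).round().tolist())
for o in blobs(c): print(*o)
# does the cup/stick region match the start now
d0=pickle.load(open("c0.pkl","rb"))
for n,(x,y,w,h) in (("scene",(310,125,50,60)),("side",(220,215,45,45))):
    print(n,(np.abs(d[n]["image"][y:y+h,x:x+w].astype(int)-d0[n]["image"][y:y+h,x:x+w]).max(2)>40).mean())
E
```

```text
[ 0.41823118 -0.14091082  0.26157415] [[0.999, 0.053, -0.001], [0.053, -0.999, 0.0], [-0.001, -0.0, -1.0]] 22.6333
expected px: pot rim centre [[324.89818918 -17.00936126]] handle r79,r197 at 183deg [[320.20790159  91.60665921]
 [316.13957134 222.56330203]]
[246   0  28  22 496] [259.8   9.7] rect [259.5  10.5] [21. 27.] 90.0
[[581.0, -104.0], [582.0, -126.0], [567.0, -127.0], [566.0, -104.0]]
[345  31  28  31 624] [358.3  46.4] rect [358.5  46. ] [30. 27.] 90.0
[[562.0, -187.0], [564.0, -209.0], [541.0, -212.0], [540.0, -189.0]]
[279  53  26  26 431] [291.9  65.8] rect [292.9  64.3] [26.4 23.2] 21.8
[[529.0, -131.0], [546.0, -138.0], [540.0, -159.0], [523.0, -153.0]]
[319  55  27  27 490] [331.3  68.9] rect [331.9  67.6] [24.5 27.1] 80.5
[[541.0, -165.0], [545.0, -187.0], [527.0, -192.0], [522.0, -170.0]]
[ 310   99   22  126 2370] [320.4 157.3] rect [320.5 161.5] [125.  21.] 90.0
[[507.0, -162.0], [508.0, -180.0], [395.0, -190.0], [394.0, -170.0]]
[237 108  32  18 359] [252.2 116.5] rect [252.1 116.4] [31.  11.9] 14.0
[[488.0, -97.0], [498.0, -100.0], [493.0, -126.0], [483.0, -124.0]]
[    0   212   560   208 61005] [231.8 356.2] rect [279.5 315.5] [559. 207.] 0.0
[[146.0, 162.0], [390.0, 124.0], [419.0, -404.0], [180.0, -468.0]]
[ 373  231  187   86 8798] [494.6 277.7] rect [466.2 274. ] [ 84.1 186.6] 89.4
[[389.0, -231.0], [400.0, -409.0], [311.0, -434.0], [298.0, -243.0]]
[158 236  42  25 658] [182.8 249.9] rect [178.5 248. ] [41. 24.] 0.0
[[349.0, -24.0], [374.0, -25.0], [376.0, -64.0], [351.0, -64.0]]
[363 236  43  26 651] [380.  250.1] rect [385.1 249. ] [41.7 24.7] 6.3
[[361.0, -225.0], [387.0, -225.0], [384.0, -265.0], [359.0, -266.0]]
[260.   9.] 491 [-5. 54.] 54 95
[359.  45.] 664 [-31. -42.] 53 234
[293.  65.] 497 [-52.  20.] 55 159
[333.  68.] 544 [-52. -19.] 56 200
scene 0.016666666666666666
side 0.23358024691358026
```

Call:
move_arm(targets="0.71 -0.32 0 0.1;0.71 -0.32 0 0.1;0.71 -0.32 0 0.1;0.71 -0.32 0 0;0 0 0 0;0 0 0 0;0 0 0 0")

```text
time_s: 23.37
tcp_pos: [0.4888, -0.173, 0.2617]
ee_rot: [[0.997, 0.079, -0.001], [0.079, -0.997, 0.0], [-0.001, -0.0, -1.0]]
wrist_force: [-0.0, -0.5, -0.4]
gripper_width: 1.001
gripper_force: 0.0
```

```bash
python3 - <<'E'
from h import *
d=grab("c12",("side",)); d0=pickle.load(open("c0.pkl","rb")); print(d["state"]["tcp_pos"])
for q in (d0,d):
    im=q["side"]["image"][222:256,225:256].astype(int); m=(im[...,2]-im[...,0])>22
    print("\n".join("".join("#" if v else "." for v in r) for r in m[::2])); print()
c=pickle.load(open("c11.pkl","rb"))["wrist"]; im=c["image"]; m=im.max(2)<60
pts=[]
for y in range(108,205,8):
    xs=np.nonzero(m[y,305:340])[0]+305; pts.append(onz(c,((xs.min()+xs.max())/2,y),.126)[:2])
pts=np.array(pts); k=np.polyfit(pts[:,0],pts[:,1],1); print("slope deg",np.degrees(np.arctan(k[0])),"y at .489",np.polyval(k,.489),"x range",pts[:,0].min(),pts[:,0].max(), "res",np.abs(np.polyval(k,pts[:,0])-pts[:,1]).max())
E
```

```text
[ 0.4888234  -0.17298822  0.26167766]
###############################
########..........#############
######.............############
#####...........##..###########
######........#################
#####.........######...########
####..........######......#####
##............######.......####
##............######.......####
#.............######........###
#.............######........###
#.............######........###
##............#####.........###
##...........######.........###
##..........................###
###..........................##
###..........................##

###############################
########..........#############
######.............############
#####...........###.###########
######........#################
######........#######..########
####..........######.....######
##............######......#####
##...........#######.......####
#............######.........###
#............######.........###
#............######.........###
##...........######.........###
##..........######..........###
###.........................###
###..........................##
###..........................##

slope deg 5.416261503769423 y at .489 -0.1719260384906362 x range 0.4144052368841069 0.5004654604665734 res 0.00021141348586573017
```

Stick confirmed in place. The handle runs at 5.4° with its centreline at y = -0.172, and the tool is over it. Descending and gripping.

Call:
move_arm(targets="0 0.04 -0.8 0.1;0 0 -0.8 0.1;0 0 -0.8 0;0 0 -0.8 0;0 0 -0.8 0;0 0 -0.8 0;0 0 -0.8 0;0 0 -0.6 0;0 0 -0.35 0;0 0 0 0")

```text
time_s: 24.25
tcp_pos: [0.4876, -0.172, 0.0969]
ee_rot: [[0.995, 0.096, -0.004], [0.096, -0.995, 0.0], [-0.004, -0.001, -1.0]]
wrist_force: [-0.1, -0.5, -0.5]
gripper_width: 0.996
gripper_force: 0.0
```

Call:
move_arm(targets="0 0 0 0;0 0 0 0;0 0 0 0;0 0 0 0;0 0 0 0;0 0 0 0;0 0 0 0;0 0 0 0;0 0 0 0;0 0 0 0", gripper=0)

```text
time_s: 25.08
tcp_pos: [0.4892, -0.1725, 0.0983]
ee_rot: [[0.995, 0.096, -0.0], [0.096, -0.995, -0.0], [-0.0, 0.0, -1.0]]
wrist_force: [0.2, 0.8, 0.3]
gripper_width: 0.326
gripper_force: 0.0
```

Call:
move_arm(targets="0 0 0 0;0 0 0 0;0 0 0 0;0 0 0 0;0 0 0 0;0 0 0 0")

```text
time_s: 25.58
tcp_pos: [0.4891, -0.1725, 0.0983]
ee_rot: [[0.995, 0.095, -0.0], [0.095, -0.995, 0.0], [-0.0, -0.0, -1.0]]
wrist_force: [0.2, 0.4, 0.1]
gripper_width: 0.229
gripper_force: 30.0
```

The handle is gripped: 19.9 mm, 30 N. Lifting gently, with a first look at the forces and tilt.

Call:
move_arm(targets="0 0 0.05 0;0 0 0.05 0;0 0 0.1 0;0 0 0.1 0;0 0 0.1 0;0 0 0.1 0;0 0 0.1 0;0 0 0 0;0 0 0 0;0 0 0 0")

```text
time_s: 26.42
tcp_pos: [0.4891, -0.1725, 0.1133]
ee_rot: [[0.995, 0.095, -0.0], [0.095, -0.995, 0.0], [-0.0, -0.0, -1.0]]
wrist_force: [-0.4, 0.2, -2.7]
gripper_width: 0.225
gripper_force: 30.0
```

```bash
python3 - <<'E'
from h import *
d=grab("c13"); s=d["state"]; print(s["tcp_pos"],s["wrist_force"],s["moment"],s["gripper_width"],s["gripper_force"])
for o in blobs(d["wrist"],z=.0975,pot=(.589,-.1645)): print(*o)
E
```

```text
[ 0.48905367 -0.17247315  0.11333516] [-0.42925513  0.19260909 -2.67247514] [-0.03469658  0.27661869  0.063899  ] 0.22514299004181695 29.99994940124452
[361.  17.] 1741 [ 21. -36.] 42 300
[185.  49.] 2411 [-2. 49.] 49 92
[359. 125.] 2034 [-30. -43.] 52 235
[241. 154.] 1834 [-52.  18.] 55 161
[312. 161.] 1807 [-52. -20.] 56 202
```

The force is only 2.7 N, so the nose may still rest on the plate. I'll measure the pot's pitch by aligning the pictures from before and after the lift.

```bash
cat >> h.py <<'E'
def tilt(d,lift,ref="c11",C=(.589,-.1645),az=5.4,g=.100):
    """photometric fit of pot pitch (nose down +) about the grip point; lift = rise of the grip point"""
    r=pickle.load(open(ref+".pkl","rb")); a=np.radians(az); X=np.array([np.cos(a),np.sin(a),0]); Y=np.array([-np.sin(a),np.cos(a),0])
    G=np.array([*C,.117])-g*X; th=np.radians(np.arange(-115,116,3))
    dirs=np.cos(th)[:,None]*X+np.sin(th)[:,None]*Y; res=[]
    for n in ("scene","side"):
        cam=np.array(r[n]["world_from_camera"])[:3,3]; P=[]
        for rr in (.062,.066,.070,.074,.078): P.append(np.array([*C,.135])+rr*dirs)
        out=((cam[:2]-C)@dirs[:,:2].T)>.3
        for z in (.125,.115): P.append(np.array([*C,z])+.072*dirs[out]); P.append(np.array([*C,z])+.068*dirs[~out])
        P=np.vstack(P); G0=[cv2.GaussianBlur(cv2.cvtColor(q[n]["image"],6),(5,5),0).astype(np.float32) for q in (r,d)]
        samp=lambda im,Q:cv2.remap(im,Q[:,:1].astype(np.float32),Q[:,1:].astype(np.float32),1).ravel()
        s0=samp(G0[0],proj(r[n],P))
        def cost(p):
            R=cv2.Rodrigues(Y*p[0])[0]; Q=(P-G)@R.T+G+[0,0,lift+p[1]]
            return np.minimum(np.abs(samp(G0[1],proj(d[n],Q))-s0),60).mean()
        gr=[(cost((p,e)),p,e) for p in np.arange(-.1,.32,.01) for e in (-.003,0,.003)]
        res.append((n,[tuple(np.round(t,3)) for t in sorted(gr)[:4]],"cost0",round(cost((0,0)),2)))
    return res
E
python3 - <<'E'
from h import *
for t,l in (("c11",0),("c13",.015)):
    for x in tilt(pickle.load(open(t+".pkl","rb")),l): print(t,*x)
E
```

```text
c11 scene [(np.float64(0.0), np.float64(-0.0), np.float64(0.0)), (np.float64(1.405), np.float64(0.02), np.float64(0.003)), (np.float64(1.464), np.float64(-0.02), np.float64(-0.003)), (np.float64(2.244), np.float64(0.03), np.float64(0.003))] cost0 0.0
c11 side [(np.float64(0.0), np.float64(-0.0), np.float64(0.0)), (np.float64(1.41), np.float64(0.02), np.float64(0.003)), (np.float64(1.433), np.float64(-0.02), np.float64(-0.003)), (np.float64(1.442), np.float64(0.03), np.float64(0.003))] cost0 0.0
c13 scene [(np.float64(15.742), np.float64(0.11), np.float64(0.003)), (np.float64(15.77), np.float64(0.09), np.float64(0.0)), (np.float64(15.827), np.float64(0.12), np.float64(0.003)), (np.float64(15.846), np.float64(0.06), np.float64(-0.003))] cost0 20.29
c13 side [(np.float64(20.955), np.float64(0.12), np.float64(0.003)), (np.float64(20.989), np.float64(0.13), np.float64(0.003)), (np.float64(21.003), np.float64(0.1), np.float64(0.0)), (np.float64(21.083), np.float64(0.11), np.float64(0.0))] cost0 25.91
```

Call:
move_arm(targets="0 0 0.1 0;0 0 0.1 0;0 0 0.1 0;0 0 0.1 0;0 0 0 0;0 0 0 0;0 0 0 0;0 0 0 0")

```text
time_s: 27.23
tcp_pos: [0.4892, -0.1725, 0.1233]
ee_rot: [[0.995, 0.096, 0.0], [0.096, -0.995, -0.0], [0.0, 0.0, -1.0]]
wrist_force: [0.0, -0.2, -2.9]
gripper_width: 0.224
gripper_force: 30.0
```

```bash
python3 - <<'E'
from h import *
d=grab("c14"); s=d["state"]; print(s["tcp_pos"],s["wrist_force"],s["moment"],s["gripper_width"])
from station import *
for i in range(3):
    capture("side"); s=sense(); print(np.round(s["wrist_force"],2),np.round(s["moment"],3))
for x in tilt(d,s["tcp_pos"][2]-.0983): print(*x)
E
```

```text
[ 0.48919176 -0.17248049  0.12332042] [ 0.0335231  -0.15479733 -2.89515901] [-0.12209187  0.21539504 -0.06075726] 0.22429817965077728
[-0.3  -0.21 -3.06] [-0.091  0.216 -0.021]
[-0.89 -0.54 -2.31] [-0.057  0.275  0.054]
[-0.82 -0.75 -2.5 ] [-0.106  0.208  0.016]
scene [(np.float64(16.163), np.float64(0.15), np.float64(0.0)), (np.float64(16.172), np.float64(0.13), np.float64(-0.003)), (np.float64(16.187), np.float64(0.18), np.float64(0.003)), (np.float64(16.193), np.float64(0.17), np.float64(0.003))] cost0 23.53
side [(np.float64(19.881), np.float64(0.19), np.float64(0.003)), (np.float64(19.908), np.float64(0.18), np.float64(0.003)), (np.float64(19.98), np.float64(0.16), np.float64(0.0)), (np.float64(20.026), np.float64(0.2), np.float64(0.003))] cost0 26.83
```

The pitch is 0.15 rad, which equals the lift divided by 172 mm. So the nose still rests on the plate, and the 30 N side grip on the handle works as a hinge. I'll set the pot back and regrip it on its wall instead, one finger inside and one outside. There the moment is taken by pad pressure instead of twisting friction, and the fingertips stay above the chestnuts.

Call:
move_arm(targets="0 0 -0.1 0;0 0 -0.1 0;0 0 -0.1 0;0 0 -0.1 0;0 0 -0.1 0;0 0 -0.1 0;0 0 -0.1 0;0 0 -0.1 0;0 0 -0.1 0;0 0 -0.1 0")

```text
time_s: 28.37
tcp_pos: [0.4891, -0.1725, 0.0982]
ee_rot: [[0.995, 0.096, -0.0], [0.096, -0.995, -0.0], [-0.0, 0.0, -1.0]]
wrist_force: [-10.4, 3.7, 20.9]
gripper_width: 0.227
gripper_force: 30.0
```

Call:
move_arm(targets="0 0 0 0;0 0 0 0;0 0 0 0;0 0 0 0;0 0 0 0;0 0 0 0;0 0 0 0;0 0 0 0;0 0 0 0;0 0 0 0", gripper=87)

```text
time_s: 29.2
tcp_pos: [0.4891, -0.1725, 0.0983]
ee_rot: [[0.995, 0.096, 0.0], [0.096, -0.995, -0.0], [0.0, 0.0, -1.0]]
wrist_force: [-1.2, 0.2, 0.3]
gripper_width: 0.9
gripper_force: 0.0
```

Call:
move_arm(targets="0 0 0.5 0;0 0 0.8 0;0 0 0.8 0;0 0 0.8 0;0 0 0.8 0;-0.5 0 0.8 0;-0.8 0 0.8 0;-0.8 0 0.8 0;-0.8 0 0 0;0 0 0 0")

```text
time_s: 30.03
tcp_pos: [0.4142, -0.1724, 0.2523]
ee_rot: [[0.995, 0.095, 0.002], [0.095, -0.995, 0.001], [0.002, -0.0, -1.0]]
wrist_force: [-0.2, 0.3, -1.2]
gripper_width: 0.998
gripper_force: 0.0
```

```bash
python3 - <<'E'
from h import *
d=grab("c15"); s=d["state"]; print(s["tcp_pos"],s["time_s"],np.round(s["joints"],1))
for x in tilt(d,0): print(*x)
c=d["wrist"]; im=c["image"]; m=(im.max(2)<60)
cc=cv2.connectedComponentsWithStats(m.astype(np.uint8))
for i in range(1,cc[0]):
    if cc[2][i,4]>1200: print(cc[2][i],cc[3][i].round(1))
pts=[]
y0=proj(c,[.51,-.17,.126])[0]; print("handle px",y0,proj(c,[.41,-.178,.126])[0])
for o in blobs(c,pot=(.589,-.1645)): print(*o)
# pot position from rim: sweep centre, photometric against c11
r=pickle.load(open("c11.pkl","rb")); th=np.radians(np.arange(0,360,3)); best=[]
for n in ("scene","side"):
    G=[cv2.GaussianBlur(cv2.cvtColor(q[n]["image"],6),(5,5),0).astype(np.float32) for q in (r,d)]
    P=np.vstack([np.c_[.589+a*np.cos(th),-.1645+a*np.sin(th),0*th+.135] for a in (.062,.066,.07,.074,.078)])
    S=lambda im,Q:cv2.remap(im,Q[:,:1].astype(np.float32),Q[:,1:].astype(np.float32),1).ravel()
    s0=S(G[0],proj(r[n],P)); best.append({(dx,dy):np.minimum(np.abs(S(G[1],proj(d[n],P+[dx*1e-3,dy*1e-3,0]))-s0),60).mean() for dx in range(-9,10) for dy in range(-9,10)})
    print(n,sorted((v.round(2),k) for k,v in best[-1].items())[:3])
E
```

```text
[ 0.41415065 -0.1723573   0.25233483] 30.0333 [ -1.8   3.1 -20.   -0.  -66.7  97.2]
scene [(np.float64(5.959), np.float64(-0.0), np.float64(0.0)), (np.float64(6.414), np.float64(0.02), np.float64(0.003)), (np.float64(6.492), np.float64(-0.02), np.float64(-0.003)), (np.float64(6.736), np.float64(-0.01), np.float64(0.0))] cost0 5.96
side [(np.float64(8.56), np.float64(-0.0), np.float64(0.0)), (np.float64(8.688), np.float64(-0.03), np.float64(-0.003)), (np.float64(9.014), np.float64(0.03), np.float64(0.003)), (np.float64(9.034), np.float64(-0.01), np.float64(0.0))] cost0 8.56
[ 279   95   22  131 2459] [289.1 155.2]
[ 371  192  189  125 9076] [496.2 275.9]
[    0   208   560   212 62119] [233.  355.1]
handle px [288.879148    89.06954601] [286.40006402 205.5168425 ]
[233.   5.] 246 [-7. 52.] 52 98
[334.  41.] 701 [-29. -44.] 52 237
[265.  59.] 573 [-50.  19.] 53 159
[306.  62.] 533 [-49. -20.] 53 202
scene [(np.float32(5.47), (0, 0)), (np.float32(6.62), (0, 1)), (np.float32(6.79), (-1, 0))]
side [(np.float32(7.1), (0, 0)), (np.float32(7.61), (-1, 0)), (np.float32(7.77), (0, -1))]
```

The pot is back in place and level, unshifted. I regrip its wall at azimuth 135°, away from the handle and with no chestnut directly beneath: wall point (0.5395, -0.115), tool yaw 45°.

Call:
move_arm(targets="0.63 0.29 -0.1 0.99;0.63 0.29 -0.1 0.99;0.63 0.29 -0.1 0.99;0.63 0.29 -0.1 0.99;0.63 0.29 -0.1 0.99;0.63 0.29 -0.1 0.99;0.63 0.29 -0.1 0.99;0.63 0.29 -0.1 0.99;0 0 0 0;0 0 0 0")

```text
time_s: 31.02
tcp_pos: [0.5432, -0.1141, 0.2291]
ee_rot: [[0.706, 0.708, -0.003], [0.708, -0.706, -0.0], [-0.002, -0.002, -1.0]]
wrist_force: [0.3, -0.0, 0.1]
gripper_width: 0.999
gripper_force: 0.0
```

Call:
move_arm(targets="0 0 0 0;0 0 0 0")

```text
time_s: 31.18
tcp_pos: [0.5422, -0.1147, 0.2306]
ee_rot: [[0.707, 0.707, -0.001], [0.707, -0.707, -0.0], [-0.0, -0.0, -1.0]]
wrist_force: [-0.2, 0.5, -0.6]
gripper_width: 1.002
gripper_force: 0.0
```

```bash
python3 - <<'E'
from h import *
d=grab("c16",("wrist",)); s=d["state"]; R=np.array(s["ee_rot"]); print(s["tcp_pos"],"yaw",np.degrees(np.arctan2(R[1,0],R[0,0])),np.round(s["joints"],1))
c=d["wrist"]
for o in blobs(c,pot=(.589,-.1645)): print(*o)
# wall profile along the radial line az 135 and neighbours: brightness vs radius at rim height
g=cv2.cvtColor(c["image"],6)
for az in (45,20,70,0,90):
    a=np.radians(az); q=[proj(c,[.589+r*np.cos(a),-.1645+r*np.sin(a),.135])[0] for r in np.arange(.056,.090,.003)]
    print(az,[int(g[int(round(v)),int(round(u))]) if 0<=v<420 and 0<=u<560 else -1 for u,v in q])
E
```

```text
[ 0.54223687 -0.11471514  0.23061198] yaw 45.016712788473036 [  4.8  14.8  -8.9  -0.  -66.3 130.2]
[317. 157.] 525 [ 3. 51.] 52 87
[392. 160.] 634 [51. -0.] 51 360
[402. 201.] 589 [ 32. -38.] 50 311
[302. 218.] 536 [-49.  19.] 53 158
[329. 245.] 528 [-49. -21.] 53 203
[357. 244.] 356 [-28. -40.] 49 235
45 [247, 248, 248, 195, 141, 155, 123, 134, 136, 163, 163, 165]
20 [48, 210, 209, 201, 249, 185, 152, 161, 162, 162, 74, 73]
70 [177, 179, 170, 172, 182, 251, 88, 81, 225, 228, 172, 245]
0 [217, 212, 211, 215, 249, 170, 131, 72, 73, 74, 76, 79]
90 [23, 25, 23, 22, 134, 250, 117, 104, 219, 223, 216, 245]
```

All six chestnuts are in the pot at r ≤ 53 mm, so the pot's centre is right. Descending astride the wall and gripping.

Call:
move_arm(targets="-0.05 0.05 -0.8 0;0 0 -0.8 0;0 0 -0.8 0;0 0 -0.8 0;0 0 -0.8 0;0 0 -0.7 0;0 0 -0.4 0;0 0 0 0;0 0 0 0")

```text
time_s: 31.98
tcp_pos: [0.5415, -0.1135, 0.1037]
ee_rot: [[0.706, 0.708, 0.0], [0.708, -0.706, -0.0], [-0.0, 0.0, -1.0]]
wrist_force: [-0.3, 1.7, 0.9]
gripper_width: 1.002
gripper_force: 0.0
```

Call:
move_arm(targets="0 0 0 0;0 0 0 0;0 0 0 0;0 0 0 0;0 0 0 0;0 0 0 0;0 0 0 0;0 0 0 0;0 0 0 0;0 0 0 0", gripper=0)

```text
time_s: 32.82
tcp_pos: [0.5414, -0.1132, 0.1033]
ee_rot: [[0.706, 0.708, -0.0], [0.708, -0.706, -0.0], [-0.0, -0.0, -1.0]]
wrist_force: [0.7, 1.1, 0.2]
gripper_width: 0.322
gripper_force: 0.0
```

Call:
move_arm(targets="0 0 0 0;0 0 0 0;0 0 0 0;0 0 0 0;0 0 0 0;0 0 0 0;0 0 0 0;0 0 0 0")

```text
time_s: 33.48
tcp_pos: [0.541, -0.1139, 0.1033]
ee_rot: [[0.706, 0.708, -0.001], [0.708, -0.706, -0.001], [-0.001, -0.0, -1.0]]
wrist_force: [-1.6, -3.9, 0.7]
gripper_width: 0.046
gripper_force: 29.6
```

Gripped on the wall: 4.0 mm, 30 N. Lifting 15 mm slowly and checking the load.

Call:
move_arm(targets="0 0 0.05 0;0 0 0.05 0;0 0 0.1 0;0 0 0.1 0;0 0 0.1 0;0 0 0.1 0;0 0 0.1 0;0 0 0 0;0 0 0 0;0 0 0 0")

```text
time_s: 34.32
tcp_pos: [0.5414, -0.113, 0.1183]
ee_rot: [[0.706, 0.708, 0.0], [0.708, -0.706, 0.0], [0.0, -0.0, -1.0]]
wrist_force: [-0.0, 1.1, -3.3]
gripper_width: 0.041
gripper_force: 29.7
```

```bash
cat >> h.py <<'E'
def pose(d,ref="c11",C=(.589,-.1645),lift=.015,p0=None):
    """photometric 6-dof-ish fit: rx, ry (rad), dx, dy, dz about the pot's axis"""
    r=pickle.load(open(ref+".pkl","rb")); th=np.radians(np.arange(0,360,3)); C3=np.array([*C,.065]); D=[]
    for n in ("scene","side"):
        P=np.vstack([np.c_[C[0]+a*np.cos(th),C[1]+a*np.sin(th),0*th+.135] for a in (.062,.065,.068,.071,.074,.077)])
        G=[cv2.GaussianBlur(cv2.cvtColor(q[n]["image"],6),(7,7),0).astype(np.float32) for q in (r,d)]
        D.append((n,P,G))
    S=lambda im,Q:cv2.remap(im,Q[:,:1].astype(np.float32),Q[:,1:].astype(np.float32),1).ravel()
    s0=[S(G[0],proj(r[n],P)) for n,P,G in D]
    def cost(p):
        R=cv2.Rodrigues(np.array([p[0],p[1],0.]))[0]; T=C3+np.array(p[2:])
        return np.mean([np.minimum(np.abs(S(G[1],proj(d[n],(P-C3)@R.T+T))-s),50).mean() for (n,P,G),s in zip(D,s0)])
    from scipy.optimize import minimize
    best=None
    for rx in (-.12,-.06,0,.06,.12):
        for ry in (-.12,-.06,0,.06,.12):
            x0=np.array([rx,ry,0,0,lift]); sim=np.vstack([x0]+[x0+v for v in np.diag([.04,.04,.004,.004,.004])])
            o=minimize(cost,x0,method="Nelder-Mead",options=dict(initial_simplex=sim,maxiter=150))
            if best is None or o.fun<best.fun: best=o
    return best.x.round(3),round(best.fun,2)
E
python3 - <<'E'
from h import *
from station import *
d=grab("c17"); s=d["state"]; print(s["tcp_pos"],s["time_s"],s["gripper_width"])
F=[];M=[]
for i in range(5):
    capture("side"); s=sense(); F.append(s["wrist_force"]); M.append(s["moment"])
print(np.mean(F,0).round(2),np.mean(M,0).round(3))
print(pose(d)); print("check c15",pose(pickle.load(open("c15.pkl","rb")),lift=0))
E
```

```text
[ 0.54136257 -0.11298726  0.11830423] 34.3167 0.04053678978124275
[ 0.07 -0.09 -3.11] [0.078 0.114 0.022]
(array([-0.034,  0.017,  0.005,  0.006,  0.01 ]), np.float64(27.83))
check c15 (array([-0.004, -0.002, -0.   , -0.   ,  0.   ]), np.float64(5.91))
```

Call:
move_arm(targets="0 0 0.1 0;0 0 0.2 0;0 0 0.2 0;0 0 0.2 0;0 0 0.1 0;0 0 0 0;0 0 0 0;0 0 0 0")

```text
time_s: 35.38
tcp_pos: [0.5412, -0.1132, 0.1382]
ee_rot: [[0.706, 0.708, -0.0], [0.708, -0.706, 0.0], [-0.0, -0.0, -1.0]]
wrist_force: [-0.2, -0.6, -3.7]
gripper_width: 0.041
gripper_force: 29.7
```

```bash
python3 - <<'E'
from h import *
from station import *
d=grab("c18"); s=d["state"]; print(s["tcp_pos"],s["time_s"],s["gripper_width"])
F=[];M=[]
for i in range(8):
    capture("side"); s=sense(); F.append(s["wrist_force"]); M.append(s["moment"])
print(np.mean(F,0).round(2),np.mean(M,0).round(3),np.std(M,0).round(3))
print(pose(d,lift=.035))
e=pickle.load(open("c17.pkl","rb"))
print("17->18",pose(d,ref="c17",lift=.02))
for q,z in ((e,.0975),(d,.1175)):
  print("wrist")
  for o in blobs(q["wrist"],pot=(.589,-.1645),z=z): print(*o)
E
```

```text
[ 0.54115821 -0.11320611  0.1381701 ] 35.3833 0.04147184480190725
[-0.24  0.31 -3.83] [0.086 0.086 0.021] [0.024 0.016 0.037]
(array([-0.009, -0.021,  0.006,  0.008,  0.027]), np.float64(28.53))
17->18 (array([-0.001,  0.001, -0.   , -0.   ,  0.02 ]), np.float64(5.09))
wrist
[456. 154.] 2116 [57. 19.] 60 18
[336. 172.] 1294 [ 2. 58.] 58 88
[485. 210.] 1907 [ 49. -19.] 52 339
[306. 274.] 322 [-52.  25.] 58 155
wrist
[456. 154.] 2108 [57. 18.] 59 18
[335. 172.] 1296 [ 2. 58.] 58 88
[484. 210.] 1907 [ 48. -19.] 52 338
[306. 274.] 328 [-52.  25.] 58 155
```

From 15 to 35 mm of lift the pot moved rigidly with the gripper: no tilt change, load steady at 3.1–3.8 N. I'll check the absolute tilt with an edge-based rim fit.

```bash
cat >> h.py <<'E'
def rimfit(d,zr,C=(.589,-.1645),names=("scene","side")):
    """edge fit of the rim circle (outer r 72, inner r 68): tilt rx, ry, centre x y z; truncated distance to edges"""
    from scipy.optimize import minimize
    th=np.radians(np.arange(0,360,2)); L=[]
    for n in names:
        g=cv2.resize(cv2.cvtColor(d[n]["image"],6),None,fx=3,fy=3,interpolation=cv2.INTER_CUBIC)
        e=cv2.Canny(cv2.GaussianBlur(g,(5,5),0),40,100); L.append((d[n],cv2.distanceTransform(255-e,2,5).astype(np.float32)))
    ring=lambda r:np.c_[r*np.cos(th),r*np.sin(th),0*th]
    K=np.vstack([ring(.072),ring(.068)])
    def cost(p):
        R=cv2.Rodrigues(np.array([p[0],p[1],0.]))[0]; Q=K@R.T+p[2:]
        o=[]
        for c,D in L:
            u=(proj(c,Q)*3+1).astype(np.float32); o.append(np.minimum(cv2.remap(D,u[:,:1],u[:,1:],1).ravel(),6).mean())
        return np.mean(o)
    B=[]
    for rx in (-.12,-.06,0,.06):
        for ry in (-.06,0,.06,.12):
            for dz in (-.006,0.):
                x0=np.array([rx,ry,*C,zr+dz]); sim=np.vstack([x0]+[x0+v for v in np.diag([.03,.03,.003,.003,.003])])
                o=minimize(cost,x0,method="Nelder-Mead",options=dict(initial_simplex=sim,maxiter=250)); B.append((o.fun,*o.x))
    return np.array(sorted(B)[:3]).round(3)
E
python3 - <<'E'
from h import *
L=lambda t:pickle.load(open(t+".pkl","rb"))
print("c15 flat\n",rimfit(L("c15"),.135)); print("c0 flat\n",rimfit(L("c0"),.135))
print("c14 pitch .145\n",rimfit(L("c14"),.150))
print("c18\n",rimfit(L("c18"),.167,(.595,-.157)))
E
```

```text
c15 flat
 [[ 1.307 -0.008 -0.008  0.589 -0.163  0.135]
 [ 1.307 -0.007 -0.009  0.589 -0.163  0.135]
 [ 1.307 -0.007 -0.009  0.589 -0.163  0.135]]
c0 flat
 [[ 0.994 -0.002 -0.005  0.592 -0.167  0.135]
 [ 0.994 -0.002 -0.005  0.592 -0.167  0.135]
 [ 0.994 -0.002 -0.004  0.592 -0.167  0.135]]
c14 pitch .145
 [[ 2.327 -0.014  0.139  0.59  -0.163  0.143]
 [ 2.328 -0.013  0.139  0.59  -0.163  0.143]
 [ 2.328 -0.011  0.139  0.59  -0.163  0.143]]
c18
 [[ 2.571  0.006  0.012  0.596 -0.156  0.168]
 [ 2.571  0.006  0.013  0.596 -0.156  0.168]
 [ 2.571  0.006  0.013  0.596 -0.156  0.168]]
```

The rim fit is validated: 0.00 on flat pictures and 0.14 on the tilted one. It gives a tilt of only about 0.015 rad with the pot hanging, its axis 11 mm from the cooker's. Lifting on to about 100 mm above the plate.

Call:
move_arm(targets="0 0 0.1 0;0 0 0.2 0;0 0 0.2 0;0 0 0.2 0;0 0 0.2 0;0 0 0.2 0;0 0 0.2 0;0 0 0.2 0;0 0 0.2 0;0 0 0.2 0")

```text
time_s: 36.77
tcp_pos: [0.5414, -0.1132, 0.1863]
ee_rot: [[0.706, 0.708, 0.0], [0.708, -0.706, 0.0], [0.0, -0.0, -1.0]]
wrist_force: [-0.0, 0.1, -3.6]
gripper_width: 0.046
gripper_force: 29.7
```

Call:
move_arm(targets="0 0 0.2 0;0 0 0.2 0;0 0 0.2 0;0 0 0.1 0;0 0 0 0;0 0 0 0;0 0 0 0;0 0 0 0;0 0 0 0;0 0 0 0")

```text
time_s: 37.6
tcp_pos: [0.5413, -0.1132, 0.2031]
ee_rot: [[0.706, 0.708, -0.0], [0.708, -0.706, -0.0], [-0.0, -0.0, -1.0]]
wrist_force: [-0.4, -0.2, -3.4]
gripper_width: 0.041
gripper_force: 29.7
```

Call:
move_arm(targets="0 0 0 0;0 0 0 0;0 0 0 0;0 0 0 0;0 0 0 0;0 0 0 0;0 0 0 0;0 0 0 0;0 0 0 0;0 0 0 0")

```text
time_s: 38.43
tcp_pos: [0.5414, -0.1132, 0.2033]
ee_rot: [[0.706, 0.708, -0.0], [0.708, -0.706, 0.0], [0.0, -0.0, -1.0]]
wrist_force: [0.4, 0.6, -4.0]
gripper_width: 0.04
gripper_force: 29.7
```

```bash
python3 - <<'E'
from h import *
d=grab("c19"); s=d["state"]; print(s["tcp_pos"],s["time_s"],s["gripper_width"],s["gripper_force"],np.round(s["wrist_force"],2),np.round(s["joint_velocities"],2))
print(rimfit(d,.235,(.596,-.156)))
for o in blobs(d["wrist"],pot=(.596,-.156),z=.1825): print(*o)
im=d["side"]["image"][222:256,225:256].astype(int)
print("\n".join("".join("#" if v else "." for v in r) for r in ((im[...,2]-im[...,0])>22)[::3]))
e=pickle.load(open("c18.pkl","rb"))
print("wrist change in the pot region",np.abs(d["wrist"]["image"][130:260,300:500].astype(int)-e["wrist"]["image"][130:260,300:500]).mean())
E
```

```text
[ 0.5414098  -0.11322456  0.20328738] 38.4333 0.040086211342599334 29.671733535095655 [ 0.37  0.62 -4.02] [ 0.14 -0.   -0.07  0.07 -0.03  0.  ]
[[ 2.945  0.017  0.028  0.597 -0.156  0.234]
 [ 2.945  0.018  0.028  0.597 -0.156  0.234]
 [ 2.945  0.018  0.028  0.597 -0.156  0.234]]
[456. 154.] 2107 [50. 10.] 51 11
[336. 172.] 1301 [-5. 50.] 50 95
[484. 210.] 1905 [ 42. -28.] 50 326
[306. 274.] 332 [-59.  16.] 61 165
###############################
#######............############
#####...........###.###########
#####.........#######.#########
####..........######.....######
##...........#######.......####
#............######.........###
#............######.........###
##...........######.........###
##..........................###
###..........................##
###..........................##
wrist change in the pot region 4.171666666666667
```

The pot hangs rigidly and level: tilt about 0.03 rad, underside about 99 mm above the plate. The stick stands in the cup. Four chestnuts show and the other two are hidden under the gripper. Handing in.

```bash
python3 -c "
from station import *
print(finish_job())"
```

```text
the job is handed in; nothing more can be done
None
```

The job is handed in; no verdict came back. The chestnuts are stirred, the stick is back in the cup, and the pot is held still and nearly level about 10 cm above the plate, gripped by its wall because the handle grip slipped at 30 N; four chestnuts were in view at the end, the other two under the gripper.

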